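# Find the cross-marked jaw plate and clamp it in the fixture

### The job

The steel jaw plates on the bench lie with their ground face down: turn every one of them over, and leave the plain ones lying flat on the bench with the bright ground face up. One has a cross engraved on that face: lay it, cross up, flat in the pocket of the clamping fixture, and then turn the three clamp knobs clockwise fully to their end stops, one after the other: first the left one, then the far one, last the right one, as seen from the robot. Leave the two milling cutters and the wrench where they are.

Things in the scene. Friction and masses are not known exactly. Their poses are not given: they have to be found in the camera images.
- plate_a_mid (a point): a steel jaw plate, 60 x 36 x 16 mm, 0.26 kg, two 10 mm screw holes (filled) on its long middle line; a dark scaled back and a bright ground face. This point is its centre. x: along the 60 mm, y: along the 36 mm, z: towards the dark back (up at the start, down once turned over). Its ground face is plain. May be absent.
- plate_b_mid (a point): a steel jaw plate, 60 x 36 x 16 mm, 0.26 kg, two 10 mm screw holes (filled) on its long middle line; a dark scaled back and a bright ground face. This point is its centre. x: along the 60 mm, y: along the 36 mm, z: towards the dark back (up at the start, down once turned over). Its ground face is plain. May be absent.
- plate_c_mid (a point): a steel jaw plate, 60 x 36 x 16 mm, 0.26 kg, two 10 mm screw holes (filled) on its long middle line; a dark scaled back and a bright ground face. This point is its centre. x: along the 60 mm, y: along the 36 mm, z: towards the dark back (up at the start, down once turned over). This one has the engraved cross.
- plate_d_mid (a point): a steel jaw plate, 60 x 36 x 16 mm, 0.26 kg, two 10 mm screw holes (filled) on its long middle line; a dark scaled back and a bright ground face. This point is its centre. x: along the 60 mm, y: along the 36 mm, z: towards the dark back (up at the start, down once turned over). Its ground face is plain. May be absent.
- plate_e_mid (a point): a steel jaw plate, 60 x 36 x 16 mm, 0.26 kg, two 10 mm screw holes (filled) on its long middle line; a dark scaled back and a bright ground face. This point is its centre. x: along the 60 mm, y: along the 36 mm, z: towards the dark back (up at the start, down once turned over). Its ground face is plain. May be absent.
- cross (a point): the middle of the engraved cross (26 mm dark X between the screw holes) on the ground face of the one marked plate; hidden underneath at the start
- pocket (a point): middle of the pocket floor (12 mm above the bench) of the fixed grey clamping fixture, 145 x 190 mm; x to its far side, y to its left, z up. Corner rails 5 mm high leave a plate 5 mm play on every side, its 60 mm length along y, either way round; they are open for 38 mm in the middle of each long side, for fingers
- knob_left (a joint): turn of the left clamp knob, rad: grows clockwise as seen from above, starts at 0 to 0.4, end stop at 2.4. It takes about 0.1 N m and stays where it is left
- grip_left (a point): left clamp knob, 70 mm left (+y) of the pocket's middle: middle of its black grip bar (44 x 10 mm, 41 to 62 mm above the bench), on the vertical turning axis. x: along the bar, to the clamp arm's side; z up. The steel arm (48 mm long, 31 to 38 mm above the bench) turns with the knob; at the end stop it points to the pocket, 3 mm over the plate; below 1.4 rad it is clear of the pocket
- knob_far (a joint): turn of the far clamp knob, rad: grows clockwise as seen from above, starts at 0 to 0.4, end stop at 2.4. It takes about 0.1 N m and stays where it is left
- grip_far (a point): far clamp knob, 75 mm beyond (+x) the pocket's middle: middle of its black grip bar (44 x 10 mm, 41 to 62 mm above the bench), on the vertical turning axis. x: along the bar, to the clamp arm's side; z up. The steel arm (64 mm long, 31 to 38 mm above the bench) turns with the knob; at the end stop it points to the pocket, 3 mm over the plate; below 1.4 rad it is clear of the pocket
- knob_right (a joint): turn of the right clamp knob, rad: grows clockwise as seen from above, starts at 0 to 0.4, end stop at 2.4. It takes about 0.1 N m and stays where it is left
- grip_right (a point): right clamp knob, 70 mm right (-y) of the pocket's middle: middle of its black grip bar (44 x 10 mm, 41 to 62 mm above the bench), on the vertical turning axis. x: along the bar, to the clamp arm's side; z up. The steel arm (48 mm long, 31 to 38 mm above the bench) turns with the knob; at the end stop it points to the pocket, 3 mm over the plate; below 1.4 rad it is clear of the pocket
- cutter_1: bystander: a steel face-mill cutter head standing on the bench, 64 mm across, 45 mm high; origin at the middle of its foot
- cutter_2: bystander: a steel face-mill cutter head standing on the bench, 64 mm across, 45 mm high; origin at the middle of its foot
- wrench: bystander: a wrench 170 mm long lying on the bench; origin at its middle
Mind the look-alikes: they are no part of the job. What is shaped like the part that bears plate_c_mid but yellow is not meant. What is shaped like the part that bears plate_d_mid but blue is not meant.

How it is judged:
By the outcome, as a careful person would: the job done as asked, in the order asked, and still so for the second after the job is handed in, with the robot touching nothing.
Of plate_a, plate_b, plate_d, plate_e only 2 to 4 are there at a start; the rules pass over those that are not, and their reading is None.
At some moment in a run one of plate_a, plate_b, plate_d, plate_e may be knocked a few centimetres aside while the robot is not near it.
Once in a run the grip may slacken for a moment while it holds something.
It also fails if it takes over 210 s, if anything falls off the work surface, if the arm or the gripper's body presses on something with over 40 N, if the wrist force passes 120 N, or if a joint passes its speed limit or range.

### The arm

A 6-joint arm with a two-finger parallel gripper is mounted at the origin on the work surface. World frame = base frame: x ahead of the robot, y to its left, z up, the work surface at z = 0. Lengths are in m, angles in degrees, forces in N, time in s.
With the tool pointing down it reaches from about 0.325 to 0.775 m from the base axis. Payload 5.5 kg.
Tool frame: the origin (TCP) lies between the finger pads; the fingertips stand robot.finger_overhang ahead of it and the grasp point (between the pads) is the TCP (robot.finger_overhang is the distance from the TCP to the fingertips, in m); z points along the fingers, x is the direction in which the jaws open and shut, and the axes are right-handed (so a half turn about z gives the same grasp; the last joint's range is limited). The gripper opens to 88 mm and grips with 3 to 60 N. Pads are 20 mm wide; open, the fingers measure 115 mm over their backs; the gripper's body (75 mm by 178 mm) begins 61 mm behind the grasp point.
Start: joints at [-69.769, 5.22, 70.514, -0, 104.267, -3.249], TCP at [0.239, -0.55, 0.242] pointing down, gripper open.
Joint ranges: [-164.24, 164.24], [-49.07, 125.15], [9.68, 141.18], [-86.29, 266.29], [3.28, 154.24], [-151.56, 151.56]. Speed limits (degrees/s): [147.25, 147.25, 172.46, 180, 180, 180].

### API

Orientations are given as [roll, pitch, yaw] about the fixed x, y, z axes, in that order (R = Rz(yaw) Ry(pitch) Rx(roll)).
In Python, from cell import robot gives the robot as it stands. The module is installed in compiled form; this text tells all that it offers.
- The arm moves only by the tool apply_moves, never from a script. Its arguments are lists of equal length, an entry for each row: "dr": the turn, a rotation vector about the tool's x, y, z in rad, a list of three; "offset": the shift along the tool's x, y, z in cm, a list of three; "claw": the closure in counts, from 0 (fully open) to 255 (shut). In form: {"dr": [[ax, ay, az], ...], "offset": [[tx, ty, tz], ...], "claw": [claw, ...]}. A call has 1 to 5 rows; each row shifts and turns the commanded pose from where the row before left it, along the tool's axes as they then stand; what a row does not reach is not made up. A row lasts 1/8 s, in which the tool goes at most 62.5 mm and 10.7 degrees, less where a joint would pass 70% of its speed; a pose out of reach is approached as far as the arm can. A call is refused whole if a number of a shift passes 6.25 or a number of a turn 0.188, either way. A call with a gripper value outside its range is refused whole. The fingers move at their own pace and stop on an object; "squeeze" is the grip in N (left out, the last holds). Time passes only in rows, so rows that do not move let the fingers close. It gives the time, the measured TCP pose, the force and the opening at its end, in the units of the state.
- robot.sense(): the state, without advancing time (a new reading comes with each control period).
- robot.snapshot(name): name is "scene" or "top"; returns (picture, depth): 420x560x3 uint8, red, green, blue; 420x560 float32, m along the optical axis (not along the pixel's ray), 0 where there is no reading.
- robot.camera_model(name): a dict with "camera_matrix" (3x3 intrinsics, pixels), "eye" and "attitude" of the camera in the world. Camera axes: x right, y up, looking along -z (the intrinsics and any distortion apply to the point x, -y, -z); pixel columns grow to the right and rows downward; lengths in m; the calibration is good to about 2 mm. A picture is of the moment at which its call begins. camera_model takes no time and is no camera call.
- robot.close_job(): hands the job in, once; it reports no verdict.
The state is a dict: "time": time; "q": joint angles; "dq": joint speeds; "effort": joint torques, N m; "position": TCP position; "tool_rot": TCP orientation; "ft_force": force on the tool from outside, world axes, zero at the start; "wrist_torque": the same for the moment, N m; "opening": finger opening in m.
Only numpy, scipy, OpenCV 4.12 (cv2) and the standard library are available. Lean on these libraries where they do the work, as an engineer would, in place of code of your own. Each camera call takes 0.05 s, during which the arm holds its last target. There are 200 camera calls.

## Working session

There is one attempt and no reset: what is moved stays moved. The work goes in short steps, Python scripts to look and compute and a tool call to move; the robot and the scene stay as the last step left them, time stands still between calls to the robot, and variables do not carry over. Pictures are saved under pics/ and viewed, about 12 in all and at most 16, crops included, and the job is handed in when it is done.

Besides the shell and the picture viewer there is one more tool, called after "Request:" as a command line: name --argument value ..., lists and objects as JSON in quotes. apply_moves: Moves the arm, as the interface text tells. Its arguments: {"type":"object","properties":{"dr":{"type":"array"},"offset":{"type":"array"},"claw":{"type":"array"},"squeeze":{"type":"number"}},"required":["dr","offset","claw"]}

```bash
mkdir -p pics
python3 - <<'E'
from cell import robot
import cv2,numpy as np
print(robot.sense(), robot.finger_overhang)
for n in ("scene","top"):
    m=robot.camera_model(n); print(n,m)
    p,d=robot.snapshot(n); cv2.imwrite(f"pics/{n}0.png",p[:,:,::-1]); np.savez(f"{n}0.npz",p=p,d=d)
E
```

```text
{'time': 0.0, 'q': array([-6.97713031e+01,  5.26331614e+00,  7.05806414e+01,  3.50602227e-04,
        1.04265965e+02, -3.25105594e+00]), 'dq': array([ 0.02515707,  0.0867744 , -0.08210385,  0.02185665,  0.04185564,
        0.00455276]), 'effort': array([-2.24262840e-03, -4.46460378e+01, -4.06445682e+01,  6.94398070e-02,
        2.93813855e-02, -1.06736688e-04]), 'position': array([ 0.23894531, -0.55009451,  0.24051687]), 'tool_rot': array([-1.79993427e+02,  1.09726519e-01, -6.65201548e+01]), 'ft_force': array([ 0.27626028, -0.18150661,  0.10796487]), 'wrist_torque': array([0.00354049, 0.00565627, 0.03843038]), 'opening': 0.08793779438498088} 0.019
scene {'camera_matrix': array([[383.58648737,   0.        , 282.32749971],
       [  0.        , 383.58648737, 208.71333499],
       [  0.        ,   0.        ,   1.        ]]), 'eye': array([ 1.13642901, -0.23294595,  0.86312041]), 'attitude': array([37.82580878,  0.19848852, 73.92435621])}
top {'camera_matrix': array([[381.05334996,   0.        , 285.57646816],
       [  0.        , 381.05334996, 210.86123951],
       [  0.        ,   0.        ,   1.        ]]), 'eye': array([ 0.41069355, -0.06376376,  1.03858377]), 'attitude': array([  9.9624169 ,   0.1284744 , -89.63837642])}
```

View pics/top0.png

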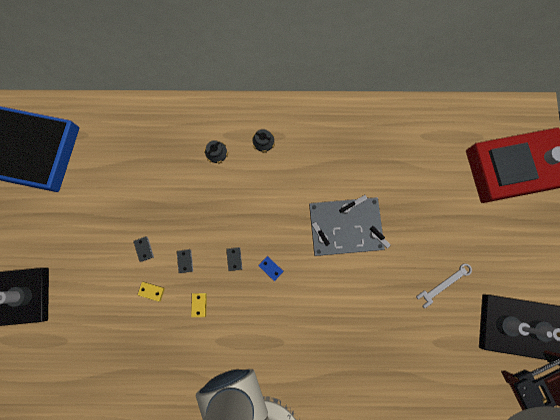

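View pics/scene0.png

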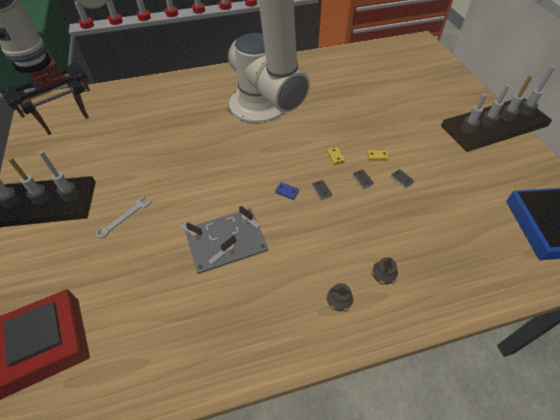

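Top view shows three dark plates near (143,249), (185,261) and (234,259). The yellow and blue look-alikes are beside them. The fixture is at (348,226) with its three knobs open, and the cutters and wrench lie clear of it. Next I measure the plates and fixture.

```bash
cat > h.py <<'E'
import numpy as np, cv2
from scipy.spatial.transform import Rotation as Ro
from cell import robot
def rot(a): return Ro.from_euler('xyz',a,degrees=True)
def ray2plane(name,px,z):
    m=robot.camera_model(name); K=m["camera_matrix"]; px=np.atleast_2d(px).astype(float)
    d=np.c_[(px[:,0]-K[0,2])/K[0,0],-(px[:,1]-K[1,2])/K[1,1],-np.ones(len(px))]
    d=rot(m["attitude"]).apply(d); e=m["eye"]
    return e+d*((z-e[2])/d[:,2])[:,None]
def rect(name,mask,z,amin,amax,off=(0,0)):
    out=[]
    for c in cv2.findContours(mask.astype(np.uint8),cv2.RETR_EXTERNAL,cv2.CHAIN_APPROX_NONE)[0]:
        if amin<cv2.contourArea(c)<amax:
            p=c[:,0,:]+np.array(off); w=ray2plane(name,p,z)[:,:2]*1000
            (cx,cy),(a,b),_=r=cv2.minAreaRect(w.astype(np.float32)); bx=cv2.boxPoints(r)
            e=max((bx[1]-bx[0],bx[2]-bx[1]),key=np.linalg.norm)
            out.append((p.mean(0).round(),round(cx,1),round(cy,1),round(max(a,b),1),round(min(a,b),1),round(np.degrees(np.arctan2(e[1],e[0]))%180,1)))
    return out
def toolR(yaw,tilt):
    """tool down, jaw axis at yaw; then turned by tilt deg about tool x"""
    return rot([180,0,yaw])*Ro.from_rotvec([np.radians(tilt),0,0])
def plan(p,R,n,start=None):
    s=robot.sense(); p0,R0=(np.array(s["position"]),rot(s["tool_rot"])) if start is None else start
    rv=(R0.inv()*R).as_rotvec()/n; st=(np.array(p)-p0)/n; Rc=R0
    for i in range(n):
        print(np.round(rv,4).tolist(),np.round(Rc.inv().apply(st)*100,2).tolist()); Rc=Rc*Ro.from_rotvec(rv)
    return np.array(p),R
E
python3 - <<'E'
from h import *
f=np.load("top0.npz"); p=f["p"]; hsv=cv2.cvtColor(p,cv2.COLOR_RGB2HSV)
roi=np.zeros(p.shape[:2],bool); roi[120:310,100:400]=1
dark=(hsv[...,2]<95)&(hsv[...,1]<90)&roi
for r in rect("top",dark,.016,80,900): print("dark16",*r)
black=(hsv[...,2]<45)&roi; black[:, :305]=0
for r in rect("top",black,.062,20,900): print("bar62",*r)
g=(hsv[...,1]<70)&roi; g[:,:300]=0
for r in rect("top",g,.012,900,9000): print("fix",*r)
z=ray2plane("top",[[271,268],[151,292],[198,305]],.016);print(z.round(3))
c=cv2.resize(p[180:280,290:410],None,fx=6,fy=6,interpolation=2); cv2.imwrite("pics/fix.png",c[:,:,::-1])
E
```

```text
dark16 [184. 261.] 453.5 209.1 59.2 37.5 8.0
dark16 [234. 259.] 459.7 76.8 59.0 36.3 7.1
dark16 [143. 249.] 484.5 321.6 61.1 37.4 22.0
dark16 [375. 234.] 527.2 -301.5 46.8 29.2 43.9
dark16 [216. 151.] 758.2 137.1 61.4 59.0 0.3
dark16 [263. 140.] 794.3 4.5 62.1 56.4 1.2
bar62 [323. 238.] 512.9 -158.6 41.2 10.6 30.6
bar62 [377. 233.] 526.4 -295.6 41.1 11.2 44.0
bar62 [347. 207.] 594.6 -219.7 45.6 10.1 124.0
fix [348. 227.] 555.4 -233.1 206.5 153.4 95.6
[[ 0.436 -0.023  0.016]
 [ 0.372  0.292  0.016]
 [ 0.339  0.167  0.016]]
```

View pics/fix.png

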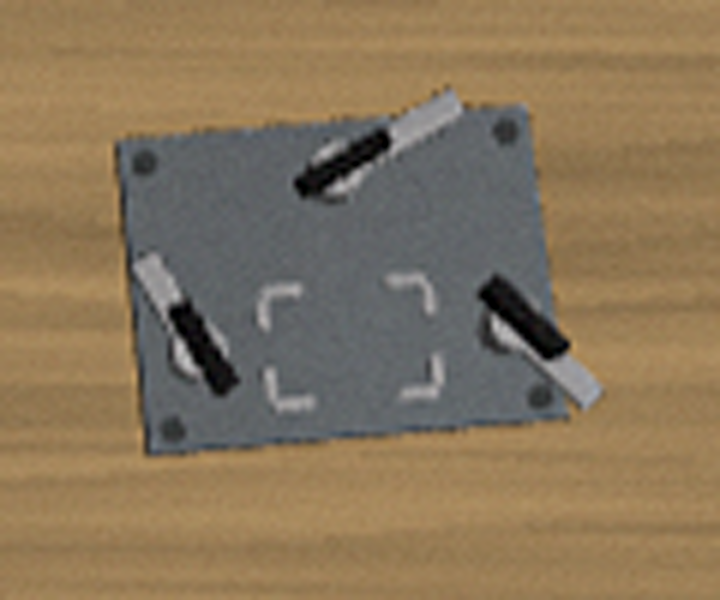

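The three plates measure 59–61 x 36–37 mm at z=16, which fits the given size. The pocket is at about (0.520,-0.227) with yaw 5.6°, and the knobs agree with that to about 1 mm. For each plate I'll use a two-stage ratchet flip: tilt from +45° to −45° about the jaw axis, regrasp, then repeat.

Run:
```python
from h import *
s=plan([.4605,.0704,.15],toolR(7,0),15)
print(); plan([.4605,.0704,.12],toolR(7,45),5,s)
```

```text
[-0.0001, 0.0001, -0.0855] [-3.2, -3.0, 0.61]
[-0.0001, 0.0001, -0.0855] [-2.94, -3.27, 0.61]
[-0.0001, 0.0001, -0.0855] [-2.65, -3.5, 0.61]
[-0.0001, 0.0001, -0.0855] [-2.34, -3.72, 0.61]
[-0.0001, 0.0001, -0.0855] [-2.01, -3.9, 0.61]
[-0.0001, 0.0001, -0.0855] [-1.67, -4.06, 0.61]
[-0.0001, 0.0001, -0.0855] [-1.32, -4.19, 0.61]
[-0.0001, 0.0001, -0.0855] [-0.95, -4.29, 0.61]
[-0.0001, 0.0001, -0.0855] [-0.59, -4.35, 0.61]
[-0.0001, 0.0001, -0.0855] [-0.21, -4.39, 0.61]
[-0.0001, 0.0001, -0.0855] [0.16, -4.39, 0.61]
[-0.0001, 0.0001, -0.0855] [0.54, -4.36, 0.6]
[-0.0001, 0.0001, -0.0855] [0.91, -4.3, 0.6]
[-0.0001, 0.0001, -0.0855] [1.27, -4.2, 0.6]
[-0.0001, 0.0001, -0.0855] [1.63, -4.08, 0.6]

[0.1571, 0.0, 0.0] [0.0, -0.0, 0.6]
[0.1571, 0.0, 0.0] [0.0, 0.09, 0.59]
[0.1571, 0.0, 0.0] [0.0, 0.19, 0.57]
[0.1571, 0.0, 0.0] [0.0, 0.27, 0.53]
[0.1571, 0.0, 0.0] [0.0, 0.35, 0.49]
```

Request:
apply_moves --dr '[[0,0,-0.0855],[0,0,-0.0855],[0,0,-0.0855],[0,0,-0.0855],[0,0,-0.0855]]' --offset '[[-3.2,-3.0,0.6],[-2.94,-3.27,0.6],[-2.65,-3.5,0.6],[-2.34,-3.72,0.6],[-2.0,-3.9,0.6]]' --claw '[0,0,0,0,0]' --squeeze 40

```text
time: 0.72
position: [0.3131, -0.3421, 0.2109]
tool_rot: [-180.0, 0.0, -41.9]
ft_force: [-1.0, -0.1, 0.4]
opening: 0.0879
```

Request:
apply_moves --dr '[[0,0,-0.0855],[0,0,-0.0855],[0,0,-0.0855],[0,0,-0.0855],[0,0,-0.0855]]' --offset '[[-1.67,-4.06,0.6],[-1.32,-4.2,0.6],[-0.95,-4.3,0.6],[-0.6,-4.35,0.6],[-0.2,-4.4,0.6]]' --claw '[0,0,0,0,0]'

```text
time: 1.35
position: [0.3871, -0.1351, 0.1811]
tool_rot: [-180.0, 0.0, -17.4]
ft_force: [0.0, 0.1, 0.1]
opening: 0.088
```

Request:
apply_moves --dr '[[0,0,-0.0855],[0,0,-0.0855],[0,0,-0.0855],[0,0,-0.0855],[0,0,-0.0855]]' --offset '[[0.16,-4.4,0.6],[0.54,-4.36,0.6],[0.9,-4.3,0.6],[1.27,-4.2,0.6],[1.63,-4.08,0.6]]' --claw '[0,0,0,0,0]'

```text
time: 1.98
position: [0.461, 0.0718, 0.1511]
tool_rot: [180.0, 0.0, 7.1]
ft_force: [0.4, 0.0, -0.1]
opening: 0.0881
```

Request:
apply_moves --dr '[[0.157,0,0],[0.157,0,0],[0.157,0,0],[0.157,0,0],[0.157,0,0]]' --offset '[[0,0,0.6],[0,0.1,0.6],[0,0.2,0.57],[0,0.27,0.53],[0,0.35,0.49]]' --claw '[0,0,0,0,0]'

```text
time: 2.6
position: [0.4611, 0.0698, 0.1217]
tool_rot: [-134.8, -0.1, 6.9]
ft_force: [-0.2, 0.3, -0.2]
opening: 0.0876
```

Run:
```python
from h import *
s=robot.sense(); print(s["q"].round(1),s["position"].round(4),s["tool_rot"].round(1),s["ft_force"].round(1))
R=toolR(7,45)
print("err",(rot(s["tool_rot"]).inv()*R).as_rotvec().round(3))
plan([.4605,.0704,.023],R,3)
p,d=robot.snapshot("scene"); cv2.imwrite("pics/s1.png",cv2.resize(p[60:300,180:500],None,fx=2.4,fy=2.4)[:,:,::-1])
```

```text
[-22.2  -3.8 101.9  39.8 104.  -27. ] [0.4611 0.0698 0.1217] [-1.348e+02 -1.000e-01  6.900e+00] [-0.2  0.3 -0.2]
err [-0.004 -0.002 -0.   ]
[-0.0014, -0.0007, -0.0] [-0.02, 2.32, 2.33]
[-0.0014, -0.0007, -0.0] [-0.02, 2.32, 2.34]
[-0.0014, -0.0007, -0.0] [-0.02, 2.32, 2.34]
```

View pics/s1.png

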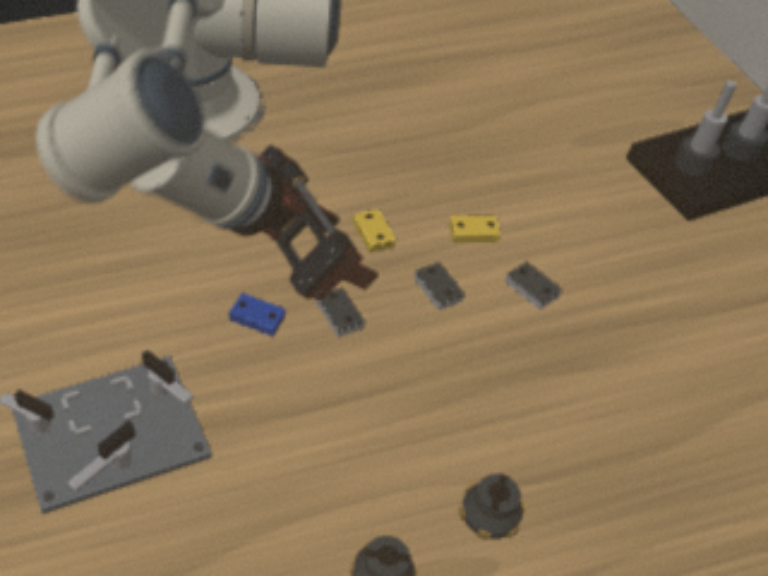

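The picture shows the gripper at 45° over the first plate, with its wide side along the jaw direction as I assumed. All plates are undisturbed. Going down to grip.

Request:
apply_moves --dr '[[-0.004,-0.002,0],[0,0,0],[0,0,0],[0,0,0]]' --offset '[[0,2.3,2.3],[0,2.3,2.3],[-0.05,2.3,2.4],[0,0,0]]' --claw '[0,0,0,0]'

```text
time: 3.15
position: [0.4597, 0.0709, 0.022]
tool_rot: [-135.3, 0.2, 7.0]
ft_force: [-0.7, -0.1, -0.1]
opening: 0.088
```

Request:
apply_moves --dr '[[0,0,0],[0,0,0],[0,0,0],[0,0,0],[0,0,0]]' --offset '[[0,0,0],[0,0,0],[0,0,0],[0,0,0],[0,0,0]]' --claw '[255,255,255,255,255]'

```text
time: 3.78
position: [0.4606, 0.0705, 0.0236]
tool_rot: [-135.3, 0.0, 7.0]
ft_force: [0.9, -0.6, 1.1]
opening: 0.0596
```

Run:
```python
from h import *
s=robot.sense(); print(s["position"].round(4),s["tool_rot"].round(1),s["ft_force"].round(1),s["opening"])
```

```text
[0.4606 0.0705 0.0236] [-135.3    0.     7. ] [ 0.9 -0.6  1.1] 0.0596017903079746
```

Request:
apply_moves --dr '[[0,0,0],[0,0,0],[-0.157,0,0],[-0.157,0,0],[-0.157,0,0]]' --offset '[[0,-1.1,-1.1],[0,-2.5,0.5],[0,0,0],[0,0,0],[0,0,0]]' --claw '[255,255,255,255,255]'

```text
time: 4.4
position: [0.4578, 0.0913, 0.0541]
tool_rot: [-162.5, 0.0, 7.0]
ft_force: [-0.4, 0.7, -3.9]
opening: 0.0594
```

Request:
apply_moves --dr '[[-0.157,0,0],[-0.157,0,0],[-0.157,0,0],[-0.157,0,0],[-0.157,0,0]]' --offset '[[0,0,0],[0,0,0],[0,0,0],[0,0,0],[0,0,0]]' --claw '[255,255,255,255,255]'

```text
time: 5.03
position: [0.4576, 0.0923, 0.0542]
tool_rot: [152.6, -0.1, 7.0]
ft_force: [-0.7, -0.3, -2.9]
opening: 0.0594
```

Request:
apply_moves --dr '[[-0.157,0,0],[-0.157,0,0],[0,0,0]]' --offset '[[0,0,0],[0,0,0],[0,0,0]]' --claw '[255,255,255]'

```text
time: 5.4
position: [0.4562, 0.0928, 0.0507]
tool_rot: [134.8, 0.4, 7.2]
ft_force: [0.2, -0.6, -2.8]
opening: 0.0591
```

Run:
```python
from h import *
s=robot.sense(); print(s["q"].round(1),s["position"].round(4),s["tool_rot"].round(1),s["ft_force"].round(1),s["opening"])
R=toolR(7,-45);plan([*s["position"][:2],.026],R,3)
p,d=robot.snapshot("scene"); cv2.imwrite("pics/s2.png",cv2.resize(p[100:250,240:440],None,fx=4,fy=4)[:,:,::-1])
```

```text
[ 33.6   4.  101.8 -39.6  96.7  29.7] [0.4562 0.0928 0.0507] [134.8   0.4   7.2] [ 0.2 -0.6 -2.8] 0.05909464134380326
[0.0014, 0.0009, 0.0021] [0.01, -0.58, 0.58]
[0.0014, 0.0009, 0.0021] [0.0, -0.58, 0.58]
[0.0014, 0.0009, 0.0021] [0.0, -0.58, 0.58]
```

View pics/s2.png

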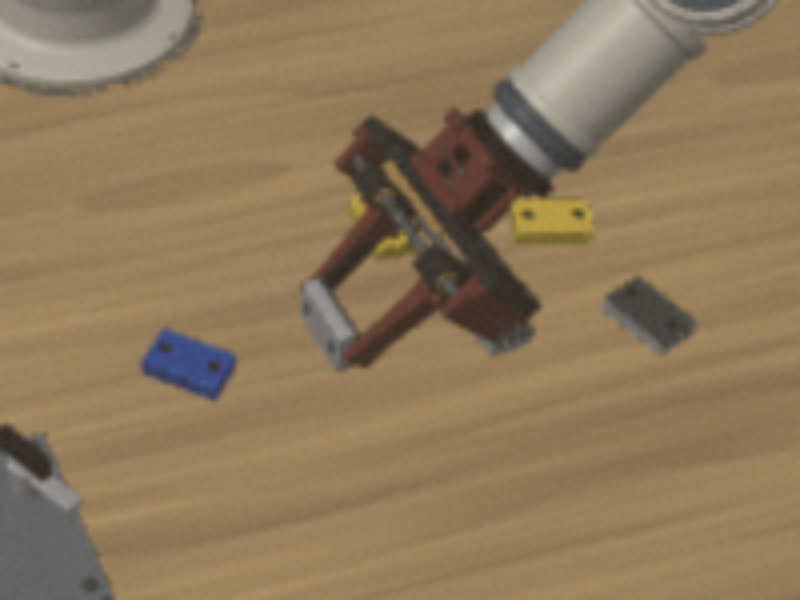

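The picture shows the plate standing on edge in the gripper, with its plain bright face towards the camera. Now: set it down, open, swing the open jaws round it, and regrip.

Run:
```python
from h import *
s=(np.array([.4562,.0928,.0248]),toolR(7,-45))
plan([.4599,.0624,.0248],toolR(7,45),10,s)
```

```text
[0.1571, -0.0, 0.0] [-0.0, 0.22, 0.22]
[0.1571, -0.0, 0.0] [-0.0, 0.25, 0.18]
[0.1571, -0.0, 0.0] [-0.0, 0.27, 0.14]
[0.1571, -0.0, 0.0] [-0.0, 0.29, 0.09]
[0.1571, -0.0, 0.0] [-0.0, 0.3, 0.05]
[0.1571, -0.0, 0.0] [-0.0, 0.31, 0.0]
[0.1571, -0.0, 0.0] [-0.0, 0.3, -0.05]
[0.1571, -0.0, 0.0] [-0.0, 0.29, -0.09]
[0.1571, -0.0, 0.0] [-0.0, 0.27, -0.14]
[0.1571, -0.0, 0.0] [-0.0, 0.25, -0.18]
```

Request:
apply_moves --dr '[[0.004,0.003,0.006],[0,0,0],[0,0,0],[0,0,0],[0,0,0]]' --offset '[[0,-0.6,0.6],[0,-0.6,0.6],[0,-0.63,0.63],[0,0,0],[0,0,0]]' --claw '[255,255,255,255,255]'

```text
time: 6.08
position: [0.4578, 0.0916, 0.027]
tool_rot: [135.0, -0.3, 6.9]
ft_force: [0.1, 0.5, -1.3]
opening: 0.0594
```

Request:
apply_moves --dr '[[0,0,0],[0,0,0],[0,0,0],[0,0,0]]' --offset '[[0,0,0],[0,0,0],[0,0,0],[0,0,0]]' --claw '[0,0,0,0]'

```text
time: 6.58
position: [0.4579, 0.0918, 0.0271]
tool_rot: [135.0, -0.3, 6.9]
ft_force: [-0.2, 0.5, 0.2]
opening: 0.0874
```

Request:
apply_moves --dr '[[0.157,0,0],[0.157,0,0],[0.157,0,0],[0.157,0,0],[0.157,0,0]]' --offset '[[0,0.22,0.22],[0,0.25,0.18],[0,0.27,0.14],[0,0.29,0.09],[0,0.3,0.05]]' --claw '[0,0,0,0,0]'

```text
time: 7.2
position: [0.4601, 0.0766, 0.0281]
tool_rot: [-179.7, -0.4, 7.0]
ft_force: [-0.4, -1.0, -0.1]
opening: 0.0883
```

Request:
apply_moves --dr '[[0.157,0,0],[0.157,0,0],[0.157,0,0],[0.157,0,0],[0.157,0,0]]' --offset '[[0,0.3,0],[0,0.3,-0.05],[0,0.29,-0.09],[0,0.27,-0.14],[0,0.25,-0.18]]' --claw '[0,0,0,0,0]'

```text
time: 7.82
position: [0.4619, 0.0606, 0.0278]
tool_rot: [-134.8, -0.4, 6.9]
ft_force: [0.4, -0.8, 0.5]
opening: 0.0879
```

Run:
```python
from h import *
z=[]
for k in range(2):
    p,d=robot.snapshot("scene"); s=robot.sense(); print(s["position"].round(4),s["tool_rot"].round(1),s["ft_force"].round(1),s["opening"].round(4))
cv2.imwrite("pics/s3.png",cv2.resize(p[100:250,240:440],None,fx=4,fy=4)[:,:,::-1])
```

```text
Traceback (most recent call last):
AttributeError: 'float' object has no attribute 'round'
```

Request:
apply_moves --dr '[[0,0,0],[0,0,0],[0,0,0],[0,0,0],[0,0,0]]' --offset '[[0,0.2,0.2],[0,0,0],[0,0,0],[0,0,0],[0,0,0]]' --claw '[0,255,255,255,255]'

```text
time: 8.5
position: [0.4616, 0.0619, 0.0248]
tool_rot: [-135.0, -0.4, 7.0]
ft_force: [0.3, 1.5, 1.9]
opening: 0.0595
```

Request:
apply_moves --dr '[[0,0,0],[0,0,0],[-0.157,0,0],[-0.157,0,0],[-0.157,0,0]]' --offset '[[0,-1.1,-1.1],[0,-2.5,0.5],[0,0,0],[0,0,0],[0,0,0]]' --claw '[255,255,255,255,255]'

```text
time: 9.12
position: [0.4591, 0.082, 0.0552]
tool_rot: [-162.3, -0.4, 6.8]
ft_force: [-0.9, 0.3, -3.2]
opening: 0.0593
```

Request:
apply_moves --dr '[[-0.157,0,0],[-0.157,0,0],[-0.157,0,0],[-0.157,0,0],[-0.157,0,0]]' --offset '[[0,0,0],[0,0,0],[0,0,0],[0,0,0],[0,0,0]]' --claw '[255,255,255,255,255]'

```text
time: 9.75
position: [0.4589, 0.0831, 0.0553]
tool_rot: [152.8, -0.5, 6.9]
ft_force: [-1.3, -1.4, -2.4]
opening: 0.0593
```

Request:
apply_moves --dr '[[-0.157,0,0],[-0.157,0,0],[0,0,0]]' --offset '[[0,0,0],[0,0,0],[0,0,0]]' --claw '[255,255,255]'

```text
time: 10.12
position: [0.4575, 0.0837, 0.0517]
tool_rot: [135.0, -0.0, 7.0]
ft_force: [-1.1, 1.5, -2.4]
opening: 0.0598
```

Run:
```python
from h import *
for k in range(2):
    p,d=robot.snapshot("scene"); s=robot.sense(); print(s["position"].round(4),s["tool_rot"].round(1),s["ft_force"].round(1),s["opening"])
cv2.imwrite("pics/s3.png",cv2.resize(p[100:250,240:440],None,fx=4,fy=4)[:,:,::-1])
```

```text
[0.4582 0.0833 0.0528] [ 1.351e+02 -1.000e-01  7.000e+00] [ 0.5 -0.3 -3.2] 0.05975871636054987
[0.4587 0.0829 0.0539] [135.2  -0.3   6.9] [ 0.4 -1.  -2.2] 0.05972817545142276
```

View pics/s3.png

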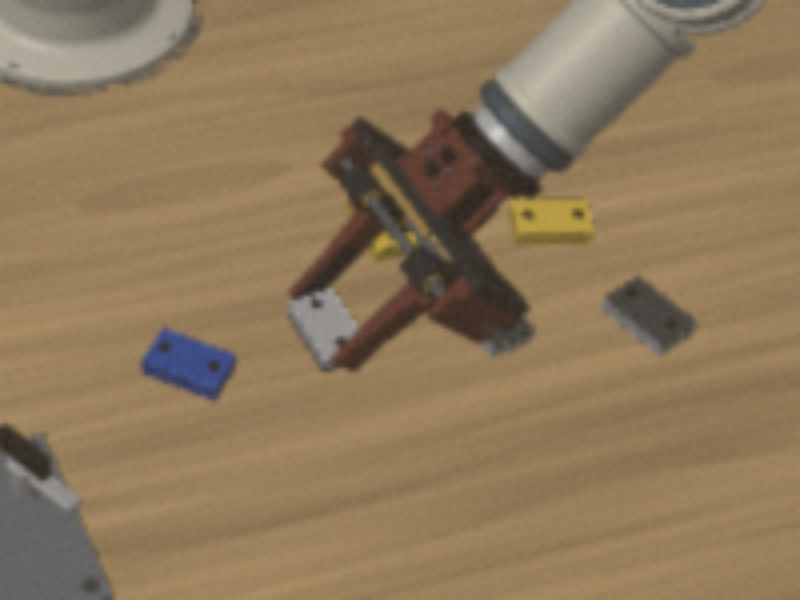

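The picture shows the plate held flat with its plain bright face up. Setting it down and backing out.

Request:
apply_moves --dr '[[0,0,0],[0,0,0],[0,0,0],[0,0,0]]' --offset '[[0,-0.72,0.72],[0,-0.72,0.72],[0,-0.71,0.71],[0,0,0]]' --claw '[255,255,255,255]'

```text
time: 10.72
position: [0.4587, 0.0822, 0.0228]
tool_rot: [135.0, -0.2, 6.9]
ft_force: [0.0, -0.2, -2.6]
opening: 0.0593
```

Request:
apply_moves --dr '[[0,0,0],[0,0,0],[0,0,0],[0,0,0],[0,0,0]]' --offset '[[0,0,0],[0,0,0],[0,0,0],[0,0,-4],[0,0,-6]]' --claw '[0,0,0,0,0]'

```text
time: 11.35
position: [0.4492, 0.1522, 0.094]
tool_rot: [134.9, -0.1, 6.8]
ft_force: [0.3, 0.7, 0.5]
opening: 0.0878
```

```bash
cat >> h.py <<'E'
def plates(z=.016):
    p,d=robot.snapshot("top"); hsv=cv2.cvtColor(p,cv2.COLOR_RGB2HSV)
    roi=np.zeros(p.shape[:2],bool); roi[200:340,90:300]=1
    for r in rect("top",(hsv[...,2]<95)&(hsv[...,1]<90)&roi,z,80,900): print("dark",*r)
    for r in rect("top",(hsv[...,2]>=95)&(hsv[...,1]<60)&roi,z,80,900): print("bright",*r)
    return p
def state():
    s=robot.sense(); print(s["position"].round(4),s["tool_rot"].round(1),s["ft_force"].round(1),round(s["opening"],4)); return s
E
python3 - <<'E'
from h import *
plates(); s=state()
# approach plate 1
c=np.array([.4535,.2091]); yw=8; u=np.array([-np.sin(np.radians(yw)),np.cos(np.radians(yw))])
t=c-.0064*u; s1=plan([*t,.125],toolR(yw,45),10); print(t)
E
```

```text
dark [181. 260.] 454.6 210.7 102.0 42.3 11.8
dark [138. 261.] 454.5 331.5 123.0 72.7 2.9
dark [168. 267.] 448.6 248.6 208.7 72.0 7.1
bright [104. 325.] 291.3 404.2 88.4 77.6 90.4
bright [138. 265.] 441.7 330.9 71.5 22.3 8.9
bright [235. 260.] 458.0 74.7 61.0 36.1 6.7
[0.451  0.1579 0.1007] [135.3  -0.7   7. ] [-1.9  2.3  4.3] 0.0877
[0.1566, -0.0013, -0.0019] [0.09, -0.14, -0.48]
[0.1566, -0.0013, -0.0019] [0.09, -0.22, -0.45]
[0.1566, -0.0013, -0.0019] [0.09, -0.28, -0.42]
[0.1566, -0.0013, -0.0019] [0.09, -0.35, -0.37]
[0.1566, -0.0013, -0.0019] [0.09, -0.4, -0.31]
[0.1566, -0.0013, -0.0019] [0.09, -0.44, -0.24]
[0.1566, -0.0013, -0.0019] [0.09, -0.47, -0.17]
[0.1566, -0.0013, -0.0019] [0.09, -0.49, -0.09]
[0.1566, -0.0013, -0.0019] [0.09, -0.5, -0.02]
[0.1566, -0.0013, -0.0019] [0.1, -0.5, 0.06]
[0.45439071 0.20276228]
```

Request:
apply_moves --dr '[[0.157,0,-0.002],[0.157,0,-0.002],[0.157,0,-0.002],[0.157,0,-0.002],[0.157,0,-0.002]]' --offset '[[0.1,-0.14,-0.48],[0.1,-0.22,-0.45],[0.1,-0.28,-0.42],[0.1,-0.35,-0.37],[0.1,-0.4,-0.31]]' --claw '[0,0,0,0,0]'

```text
time: 12.02
position: [0.4526, 0.1755, 0.1075]
tool_rot: [-179.7, -0.2, 7.5]
ft_force: [-0.5, -0.2, -1.1]
opening: 0.088
```

Request:
apply_moves --dr '[[0.157,0,-0.002],[0.157,0,-0.002],[0.157,0,-0.002],[0.157,0,-0.002],[0.157,0,-0.002]]' --offset '[[0.1,-0.44,-0.24],[0.1,-0.47,-0.17],[0.1,-0.49,-0.1],[0.1,-0.5,0],[0.1,-0.5,0]]' --claw '[0,0,0,0,0]'

```text
time: 12.65
position: [0.4548, 0.1969, 0.1196]
tool_rot: [-134.8, -0.4, 7.9]
ft_force: [0.3, 0.5, -1.1]
opening: 0.088
```

Run:
```python
from h import *
plates(); state(); plan([.4544,.2028,.0235],toolR(8,45),3)
```

```text
dark [254. 260.] 454.5 21.8 207.2 41.7 81.7
dark [143. 249.] 485.3 321.9 59.6 36.6 20.3
[0.4539 0.1961 0.117 ] [-1.345e+02 -1.000e-01  7.800e+00] [-1.  -2.3 -2.4] 0.0877
[-0.0032, -0.0014, -0.0003] [0.04, 2.07, 2.34]
[-0.0032, -0.0014, -0.0003] [0.04, 2.07, 2.35]
[-0.0032, -0.0014, -0.0003] [0.04, 2.06, 2.35]
```

Request:
apply_moves --dr '[[-0.005,-0.004,0],[0,0,0],[0,0,0],[0,0,0]]' --offset '[[0,2.07,2.34],[0,2.07,2.34],[0.05,2.06,2.34],[0,0,0]]' --claw '[0,0,0,0]'

```text
time: 13.2
position: [0.4532, 0.2029, 0.0238]
tool_rot: [-135.4, 0.1, 8.1]
ft_force: [0.6, 0.3, 0.9]
opening: 0.0879
```

Request:
apply_moves --dr '[[0,0,0],[0,0,0],[0,0,0],[0,0,0],[0,0,0]]' --offset '[[0,0,0],[0,0,0],[0,0,0],[0,0,0],[0,0,0]]' --claw '[255,255,255,255,255]'

```text
time: 13.82
position: [0.4549, 0.2027, 0.0262]
tool_rot: [-135.3, -0.2, 8.1]
ft_force: [0.7, -1.9, 4.3]
opening: 0.0595
```

Request:
apply_moves --dr '[[0,0,0],[0,0,0],[-0.157,0,0],[-0.157,0,0],[-0.157,0,0]]' --offset '[[0,-1.1,-1.1],[0,-2.5,0.5],[0,0,0],[0,0,0],[0,0,0]]' --claw '[255,255,255,255,255]'

```text
time: 14.45
position: [0.4512, 0.2235, 0.0558]
tool_rot: [-162.6, -0.2, 8.0]
ft_force: [-0.4, -0.3, -2.5]
opening: 0.0593
```

Request:
apply_moves --dr '[[-0.157,0,0],[-0.157,0,0],[-0.157,0,0],[-0.157,0,0],[-0.157,0,0]]' --offset '[[0,0,0],[0,0,0],[0,0,0],[0,0,0],[0,0,0]]' --claw '[255,255,255,255,255]'

```text
time: 15.08
position: [0.451, 0.2245, 0.0559]
tool_rot: [152.5, -0.2, 8.1]
ft_force: [0.1, -0.8, -3.0]
opening: 0.0593
```

Request:
apply_moves --dr '[[-0.157,0,0],[-0.157,0,0],[0,0,0],[0,0,0]]' --offset '[[0,0,0],[0,0,0],[0,0,0],[0,0,0]]' --claw '[255,255,255,255]'

```text
time: 15.58
position: [0.4513, 0.2241, 0.0552]
tool_rot: [134.9, -0.1, 8.1]
ft_force: [-0.5, -0.8, -1.4]
opening: 0.0597
```

Run:
```python
from h import *
p,d=robot.snapshot("scene"); state()
cv2.imwrite("pics/s4.png",cv2.resize(p[100:250,280:480],None,fx=4,fy=4)[:,:,::-1])
```

```text
[0.4516 0.2238 0.0558] [134.9  -0.2   8. ] [-0.1  0.4 -1.6] 0.0593
```

View pics/s4.png

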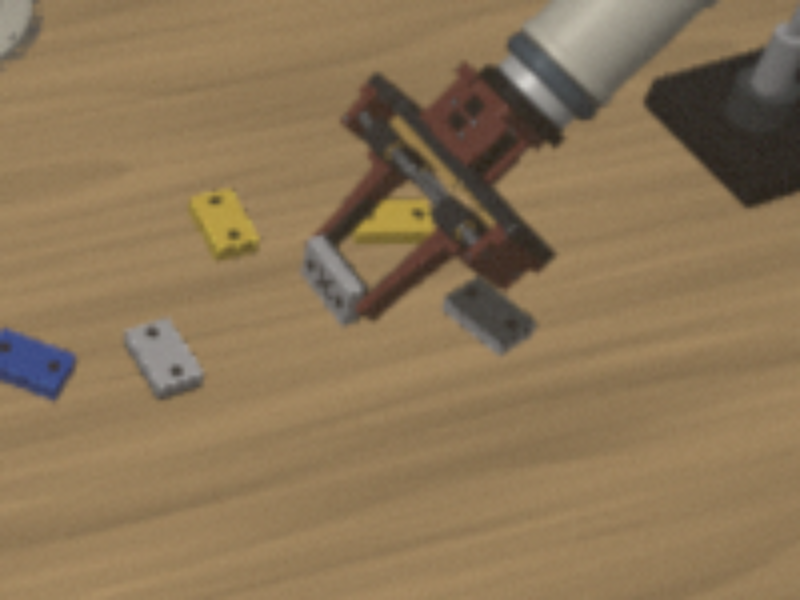

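The picture shows this plate standing with the engraved cross visible, so it is plate_c. The first plate lies plain and bright. Same ratchet again.

Request:
apply_moves --dr '[[0,0,0],[0,0,0],[0,0,0],[0,0,0],[0,0,0]]' --offset '[[0,-0.71,0.71],[0,-0.71,0.71],[0,-0.71,0.71],[0,0,0],[0,0,0]]' --claw '[255,255,255,255,255]'

```text
time: 16.25
position: [0.4514, 0.2235, 0.0253]
tool_rot: [134.7, -0.2, 8.1]
ft_force: [-1.4, -0.1, 3.8]
opening: 0.0596
```

Request:
apply_moves --dr '[[0,0,0],[0,0,0],[0,0,0],[0,0,0]]' --offset '[[0,0,0],[0,0,0],[0,0,0],[0,0,0]]' --claw '[0,0,0,0]'

```text
time: 16.75
position: [0.4513, 0.2238, 0.0246]
tool_rot: [134.7, -0.1, 8.1]
ft_force: [0.4, -0.4, -0.3]
opening: 0.0877
```

Request:
apply_moves --dr '[[0.157,0,0],[0.157,0,0],[0.157,0,0],[0.157,0,0],[0.157,0,0]]' --offset '[[0,0.24,0.24],[0,0.27,0.19],[0,0.29,0.15],[0,0.31,0.1],[0,0.32,0.05]]' --claw '[0,0,0,0,0]'

```text
time: 17.38
position: [0.454, 0.2077, 0.0259]
tool_rot: [-180.0, -0.3, 8.1]
ft_force: [0.6, -0.7, -0.2]
opening: 0.0879
```

Request:
apply_moves --dr '[[0.157,0,0],[0.157,0,0],[0.157,0,0],[0.157,0,0],[0.157,0,0]]' --offset '[[0,0.33,0],[0,0.32,-0.05],[0,0.31,-0.1],[0,0.29,-0.15],[0,0.27,-0.19]]' --claw '[0,0,0,0,0]'

```text
time: 18.0
position: [0.4566, 0.1907, 0.0258]
tool_rot: [-135.1, -0.3, 8.1]
ft_force: [0.1, 0.5, -0.3]
opening: 0.0876
```

Request:
apply_moves --dr '[[0,0,0],[0,0,0]]' --offset '[[0,0.05,0.05],[0,0,0]]' --claw '[0,0]'

```text
time: 18.25
position: [0.4561, 0.1914, 0.0243]
tool_rot: [-135.5, -0.1, 8.1]
ft_force: [-0.0, 0.9, 0.3]
opening: 0.0876
```

Request:
apply_moves --dr '[[0,0,0],[0,0,0],[0,0,0],[0,0,0],[0,0,0]]' --offset '[[0,0,0],[0,0,0],[0,0,0],[0,0,0],[0,0,0]]' --claw '[255,255,255,255,255]'

```text
time: 18.88
position: [0.4559, 0.1917, 0.0246]
tool_rot: [-135.3, -0.1, 8.1]
ft_force: [-0.4, 1.7, 3.1]
opening: 0.0596
```

Request:
apply_moves --dr '[[0,0,0],[0,0,0],[-0.157,0,0],[-0.157,0,0],[-0.157,0,0]]' --offset '[[0,-1.1,-1.1],[0,-2.5,0.5],[0,0,0],[0,0,0],[0,0,0]]' --claw '[255,255,255,255,255]'

```text
time: 19.5
position: [0.4534, 0.2119, 0.0552]
tool_rot: [-162.6, -0.2, 8.0]
ft_force: [0.2, 0.3, -3.3]
opening: 0.0595
```

Request:
apply_moves --dr '[[-0.157,0,0],[-0.157,0,0],[-0.157,0,0],[-0.157,0,0],[-0.157,0,0]]' --offset '[[0,0,0],[0,0,0],[0,0,0],[0,0,0],[0,0,0]]' --claw '[255,255,255,255,255]'

```text
time: 20.12
position: [0.4531, 0.213, 0.0553]
tool_rot: [152.5, -0.3, 8.1]
ft_force: [-0.5, -0.5, -3.0]
opening: 0.0597
```

Request:
apply_moves --dr '[[-0.157,0,0],[-0.157,0,0],[0,0,0],[0,0,0]]' --offset '[[0,0,0],[0,0,0],[0,0,0],[0,0,0]]' --claw '[255,255,255,255]'

```text
time: 20.62
position: [0.4531, 0.2126, 0.0543]
tool_rot: [134.9, -0.2, 8.1]
ft_force: [-0.3, -0.9, -2.3]
opening: 0.0596
```

Request:
apply_moves --dr '[[0,0,0],[0,0,0],[0,0,0],[0,0,0]]' --offset '[[0,-0.73,0.73],[0,-0.73,0.73],[0,-0.74,0.74],[0,0,0]]' --claw '[255,255,255,255]'

```text
time: 21.12
position: [0.4528, 0.212, 0.022]
tool_rot: [134.7, -0.1, 8.1]
ft_force: [0.2, -1.0, -2.7]
opening: 0.0595
```

Request:
apply_moves --dr '[[0,0,0],[0,0,0],[0,0,0],[0,0,0],[0,0,0]]' --offset '[[0,0,0],[0,0,0],[0,0,0],[0,0,-4],[0,0,-6]]' --claw '[0,0,0,0,0]'

```text
time: 21.75
position: [0.4422, 0.282, 0.0928]
tool_rot: [134.6, 0.0, 8.0]
ft_force: [1.1, 0.5, 0.5]
opening: 0.0876
```

Run:
```python
from h import *
plates(); s=state()
c=np.array([.4849,.3218]); yw=21.5; u=np.array([-np.sin(np.radians(yw)),np.cos(np.radians(yw))])
t=c-.0064*u; print(t); plan([*t,.12],toolR(yw,45),10)
```

```text
dark [144. 253.] 475.7 318.1 41.2 38.6 20.3
dark [110. 264.] 438.2 401.3 207.3 67.2 5.2
bright [186. 261.] 452.3 203.7 60.7 38.0 6.9
bright [235. 260.] 458.1 74.4 61.0 36.8 6.7
[0.443  0.2882 0.0997] [135.1  -0.5   8.2] [-2.6  2.1  3.9] 0.0877
[0.48724561 0.31584533]
[0.1563, -0.0009, -0.0257] [0.48, -0.01, -0.29]
[0.1563, -0.0009, -0.0257] [0.48, -0.04, -0.29]
[0.1563, -0.0009, -0.0257] [0.48, -0.07, -0.28]
[0.1563, -0.0009, -0.0257] [0.48, -0.1, -0.26]
[0.1563, -0.0009, -0.0257] [0.49, -0.13, -0.25]
[0.1563, -0.0009, -0.0257] [0.49, -0.15, -0.22]
[0.1563, -0.0009, -0.0257] [0.49, -0.18, -0.2]
[0.1563, -0.0009, -0.0257] [0.5, -0.19, -0.17]
[0.1563, -0.0009, -0.0257] [0.5, -0.2, -0.14]
[0.1563, -0.0009, -0.0257] [0.51, -0.21, -0.11]
```

Request:
apply_moves --dr '[[0.156,0,-0.026],[0.156,0,-0.026],[0.156,0,-0.026],[0.156,0,-0.026],[0.156,0,-0.026]]' --offset '[[0.48,0,-0.29],[0.48,-0.04,-0.29],[0.48,-0.07,-0.28],[0.48,-0.1,-0.26],[0.49,-0.13,-0.25]]' --claw '[0,0,0,0,0]'

```text
time: 22.42
position: [0.4654, 0.2968, 0.1044]
tool_rot: [179.9, 2.5, 14.9]
ft_force: [0.8, -0.2, -0.3]
opening: 0.0877
```

Request:
apply_moves --dr '[[0.156,0,-0.026],[0.156,0,-0.026],[0.156,0,-0.026],[0.156,0,-0.026],[0.156,0,-0.026]]' --offset '[[0.49,-0.15,-0.22],[0.49,-0.18,-0.2],[0.5,-0.2,-0.17],[0.5,-0.2,-0.14],[0.5,-0.2,-0.1]]' --claw '[0,0,0,0,0]'

```text
time: 23.05
position: [0.4877, 0.31, 0.1141]
tool_rot: [-135.2, -0.2, 21.5]
ft_force: [0.4, 0.4, -0.1]
opening: 0.0877
```

Run:
```python
from h import *
plates(); state(); plan([.4872,.3158,.0235],toolR(21,45),3)
```

```text
dark [192. 210.] 589.6 187.2 209.6 46.0 83.8
bright [205. 205.] 599.7 164.0 193.7 38.9 90.3
[0.4875 0.3085 0.1109] [-134.9    0.    21.4] [-2.3 -3.  -2.3] 0.088
[-0.0006, 0.0018, 0.0014] [0.08, 1.9, 2.22]
[-0.0006, 0.0018, 0.0014] [0.08, 1.9, 2.22]
[-0.0006, 0.0018, 0.0014] [0.08, 1.9, 2.22]
```

Request:
apply_moves --dr '[[0,0.005,0.004],[0,0,0],[0,0,0],[0,0,0]]' --offset '[[0.05,1.9,2.2],[0.05,1.9,2.2],[0.05,1.9,2.2],[0,0,0]]' --claw '[0,0,0,0]'

```text
time: 23.6
position: [0.485, 0.3161, 0.0241]
tool_rot: [-135.5, 0.2, 21.2]
ft_force: [-0.6, 0.7, 0.5]
opening: 0.088
```

Request:
apply_moves --dr '[[0,0,0],[0,0,0],[0,0,0],[0,0,0],[0,0,0]]' --offset '[[0,0,0],[0,0,0],[0,0,0],[0,0,0],[0,0,0]]' --claw '[255,255,255,255,255]'

```text
time: 24.22
position: [0.4873, 0.3164, 0.0273]
tool_rot: [-135.4, -0.2, 21.1]
ft_force: [2.1, -0.5, 4.8]
opening: 0.0594
```

Request:
apply_moves --dr '[[0,0,0],[0,0,0],[-0.157,0,0],[-0.157,0,0],[-0.157,0,0]]' --offset '[[0,-1.1,-1.1],[0,-2.5,0.5],[0,0,0],[0,0,0],[0,0,0]]' --claw '[255,255,255,255,255]'

```text
time: 24.85
position: [0.4784, 0.3355, 0.0561]
tool_rot: [-162.8, -0.1, 21.1]
ft_force: [0.3, -0.2, -3.5]
opening: 0.0594
```

Request:
apply_moves --dr '[[-0.157,0,0],[-0.157,0,0],[-0.157,0,0],[-0.157,0,0],[-0.157,0,0]]' --offset '[[0,0,0],[0,0,0],[0,0,0],[0,0,0],[0,0,0]]' --claw '[255,255,255,255,255]'

```text
time: 25.48
position: [0.4782, 0.3364, 0.0563]
tool_rot: [152.3, -0.1, 21.1]
ft_force: [-0.3, 0.9, -3.6]
opening: 0.0595
```

Request:
apply_moves --dr '[[-0.157,0,0],[-0.157,0,0],[0,0,0],[0,0,0]]' --offset '[[0,0,0],[0,0,0],[0,0,0],[0,0,0]]' --claw '[255,255,255,255]'

```text
time: 25.98
position: [0.4786, 0.3362, 0.0557]
tool_rot: [134.7, -0.1, 21.1]
ft_force: [0.7, -0.3, -2.4]
opening: 0.0592
```

Request:
apply_moves --dr '[[0,0,0],[0,0,0],[0,0,0],[0,0,0],[0,0,0]]' --offset '[[0,-0.71,0.71],[0,-0.71,0.71],[0,-0.73,0.73],[0,0,0],[0,0,0]]' --claw '[255,255,255,255,255]'

```text
time: 26.6
position: [0.4787, 0.3359, 0.0248]
tool_rot: [134.6, -0.1, 21.2]
ft_force: [-0.2, -0.7, -2.3]
opening: 0.0593
```

Request:
apply_moves --dr '[[0,0,0],[0,0,0],[0,0,0],[0,0,0]]' --offset '[[0,0,0],[0,0,0],[0,0,0],[0,0,0]]' --claw '[0,0,0,0]'

```text
time: 27.1
position: [0.4788, 0.3361, 0.0254]
tool_rot: [134.6, -0.1, 21.2]
ft_force: [-0.1, -0.3, -0.0]
opening: 0.0877
```

Request:
apply_moves --dr '[[0.157,0,0],[0.157,0,0],[0.157,0,0],[0.157,0,0],[0.157,0,0]]' --offset '[[0,0.24,0.24],[0,0.27,0.19],[0,0.29,0.15],[0,0.31,0.1],[0,0.32,0.05]]' --claw '[0,0,0,0,0]'

```text
time: 27.72
position: [0.4851, 0.3209, 0.0266]
tool_rot: [179.9, -0.2, 21.2]
ft_force: [0.7, -0.4, 0.3]
opening: 0.0876
```

Request:
apply_moves --dr '[[0.157,0,0],[0.157,0,0],[0.157,0,0],[0.157,0,0],[0.157,0,0]]' --offset '[[0,0.33,0],[0,0.32,-0.05],[0,0.31,-0.1],[0,0.29,-0.15],[0,0.27,-0.19]]' --claw '[0,0,0,0,0]'

```text
time: 28.35
position: [0.4913, 0.3049, 0.0265]
tool_rot: [-135.2, -0.2, 21.1]
ft_force: [-0.3, 0.6, 0.0]
opening: 0.0879
```

Request:
apply_moves --dr '[[0,0,0],[0,0,0]]' --offset '[[0,0.05,0.05],[0,0,0]]' --claw '[0,0]'

```text
time: 28.6
position: [0.4907, 0.3055, 0.0248]
tool_rot: [-135.6, -0.1, 21.2]
ft_force: [-0.0, 1.1, 0.2]
opening: 0.088
```

Request:
apply_moves --dr '[[0,0,0],[0,0,0],[0,0,0],[0,0,0],[0,0,0]]' --offset '[[0,0,0],[0,0,0],[0,0,0],[0,0,0],[0,0,0]]' --claw '[255,255,255,255,255]'

```text
time: 29.22
position: [0.4905, 0.3058, 0.0251]
tool_rot: [-135.4, -0.1, 21.2]
ft_force: [-0.8, 3.5, 3.1]
opening: 0.0596
```

Request:
apply_moves --dr '[[0,0,0],[0,0,0],[-0.157,0,0],[-0.157,0,0],[-0.157,0,0]]' --offset '[[0,-1.1,-1.1],[0,-2.5,0.5],[0,0,0],[0,0,0],[0,0,0]]' --claw '[255,255,255,255,255]'

```text
time: 29.85
position: [0.4835, 0.3248, 0.0556]
tool_rot: [-162.8, -0.2, 21.1]
ft_force: [-0.7, 0.9, -3.3]
opening: 0.0595
```

Request:
apply_moves --dr '[[-0.157,0,0],[-0.157,0,0],[-0.157,0,0],[-0.157,0,0],[-0.157,0,0]]' --offset '[[0,0,0],[0,0,0],[0,0,0],[0,0,0],[0,0,0]]' --claw '[255,255,255,255,255]'

```text
time: 30.48
position: [0.483, 0.3259, 0.0557]
tool_rot: [152.4, -0.2, 21.1]
ft_force: [-0.5, 0.1, -3.7]
opening: 0.0596
```

Request:
apply_moves --dr '[[-0.157,0,0],[-0.157,0,0],[0,0,0],[0,0,0]]' --offset '[[0,0,0],[0,0,0],[0,0,0],[0,0,0]]' --claw '[255,255,255,255]'

```text
time: 30.98
position: [0.4831, 0.3255, 0.0547]
tool_rot: [134.8, -0.1, 21.1]
ft_force: [-0.2, -1.0, -2.4]
opening: 0.0594
```

Run:
```python
from h import *
p,d=robot.snapshot("scene"); state()
cv2.imwrite("pics/s5.png",cv2.resize(p[100:250,280:480],None,fx=4,fy=4)[:,:,::-1])
```

```text
[0.4835 0.3253 0.0554] [134.8  -0.2  21.1] [ 0.1 -0.3 -2.6] 0.0596
```

View pics/s5.png

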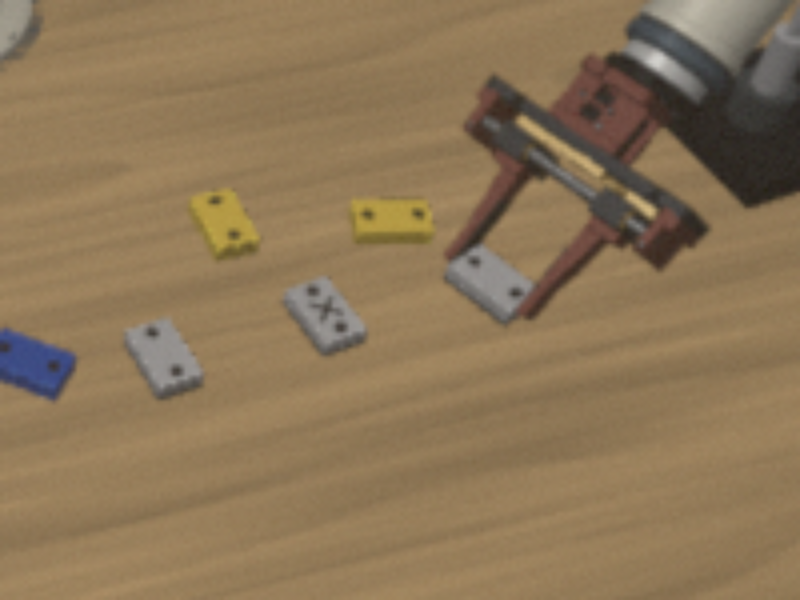

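The cross plate at (325,315) and the first plate at (163,358) both lie bright face up. The third plate is held flat, plain and bright. Setting it down.

Request:
apply_moves --dr '[[0,0,0],[0,0,0],[0,0,0],[0,0,0]]' --offset '[[0,-0.75,0.75],[0,-0.75,0.75],[0,-0.75,0.75],[0,0,0]]' --claw '[255,255,255,255]'

```text
time: 31.52
position: [0.4828, 0.3249, 0.0216]
tool_rot: [134.6, -0.0, 21.2]
ft_force: [-0.3, 0.4, -2.2]
opening: 0.0593
```

Request:
apply_moves --dr '[[0,0,0],[0,0,0],[0,0,0],[0,0,0],[0,0,0]]' --offset '[[0,0,0],[0,0,0],[0,0,0],[0,0,-4],[0,3.5,-3.5]]' --claw '[0,0,0,0,0]'

```text
time: 32.15
position: [0.4712, 0.3525, 0.0987]
tool_rot: [134.5, 0.2, 21.3]
ft_force: [-0.6, 1.0, 0.1]
opening: 0.088
```

Run:
```python
from h import *
plates(); s=state(); s=robot.sense(); 
plan([.4523,.2037,.12],toolR(96.9,0),10)
```

```text
dark [ 94. 271.] 431.5 448.8 86.5 26.2 21.1
bright [186. 261.] 452.1 204.1 60.9 37.3 8.2
bright [235. 260.] 458.1 74.2 60.9 36.7 7.1
bright [145. 249.] 483.5 316.5 61.4 37.8 20.9
[0.4735 0.354  0.1082] [134.7  -0.5  21.2] [0.8 1.2 5.2] 0.0879
[0.0675, 0.0513, -0.1251] [-0.74, 1.02, 0.85]
[0.0675, 0.0513, -0.1251] [-0.91, 0.97, 0.74]
[0.0675, 0.0513, -0.1251] [-1.06, 0.89, 0.63]
[0.0675, 0.0513, -0.1251] [-1.19, 0.79, 0.52]
[0.0675, 0.0513, -0.1251] [-1.31, 0.67, 0.4]
[0.0675, 0.0513, -0.1251] [-1.4, 0.52, 0.29]
[0.0675, 0.0513, -0.1251] [-1.47, 0.36, 0.19]
[0.0675, 0.0513, -0.1251] [-1.51, 0.18, 0.09]
[0.0675, 0.0513, -0.1251] [-1.52, -0.01, 0.01]
[0.0675, 0.0513, -0.1251] [-1.51, -0.2, -0.06]
```

All three plates now read bright and about 61 x 37 mm. Going for the cross plate with the tool vertical and the jaws across its 36 mm width.

Request:
apply_moves --dr '[[0.068,0.051,-0.125],[0.068,0.051,-0.125],[0.068,0.051,-0.125],[0.068,0.051,-0.125],[0.068,0.051,-0.125]]' --offset '[[-0.74,1.0,0.7],[-0.9,0.97,0.6],[-1.06,0.89,0.5],[-1.2,0.8,0.4],[-1.3,0.67,0.3]]' --claw '[0,0,0,0,0]'

```text
time: 32.83
position: [0.4598, 0.2803, 0.1119]
tool_rot: [157.7, 8.0, 59.2]
ft_force: [0.4, -0.7, 0.2]
opening: 0.0878
```

Request:
apply_moves --dr '[[0.067,0.051,-0.125],[0.067,0.051,-0.125],[0.067,0.051,-0.125],[0.067,0.051,-0.125],[0.067,0.051,-0.125]]' --offset '[[-1.4,0.5,0.3],[-1.47,0.36,0.2],[-1.5,0.18,0.1],[-1.5,0,0],[-1.5,-0.2,0]]' --claw '[0,0,0,0,0]'

```text
time: 33.45
position: [0.4493, 0.2052, 0.1176]
tool_rot: [-179.6, 0.2, 97.0]
ft_force: [-0.2, 0.7, 0.2]
opening: 0.0882
```

Run:
```python
from h import *
s=state(); robot.snapshot("top"); s=state()
s=plan([.4522,.2040,.024],toolR(97.5,0),3)
```

```text
[0.4493 0.2052 0.1176] [-179.6    0.2   97. ] [-0.2  0.7  0.2] 0.0882
[0.45   0.2032 0.1175] [-179.5    0.2   97.2] [ 0.1 -2.   0.3] 0.0876
[-0.003, 0.0009, -0.0018] [0.03, 0.11, 3.12]
[-0.003, 0.0009, -0.0018] [0.02, 0.1, 3.12]
[-0.003, 0.0009, -0.0018] [0.02, 0.09, 3.12]
```

Request:
apply_moves --dr '[[-0.009,0.003,-0.005],[0,0,0],[0,0,0],[0,0,0]]' --offset '[[0,0.1,3.1],[0,0.1,3.1],[0,0.1,3.05],[0,0,0]]' --claw '[0,0,0,0]'

```text
time: 34.0
position: [0.4511, 0.2055, 0.0224]
tool_rot: [-180.0, 0.2, 97.0]
ft_force: [0.4, -0.1, 1.0]
opening: 0.0879
```

Request:
apply_moves --dr '[[0,0,0],[0,0,0],[0,0,0],[0,0,0],[0,0,0]]' --offset '[[0,0,0],[0,0,0],[0,0,0],[0,0,0],[0,0,0]]' --claw '[255,255,255,255,255]'

```text
time: 34.62
position: [0.4524, 0.2059, 0.0244]
tool_rot: [179.8, 0.1, 97.0]
ft_force: [-0.5, -0.7, -0.2]
opening: 0.041
```

Request:
apply_moves --dr '[[0,0,0],[0,0,0]]' --offset '[[0,0,0],[0,0,-5]]' --claw '[255,255]'

```text
time: 34.88
position: [0.4491, 0.2048, 0.0696]
tool_rot: [-179.6, 0.3, 97.0]
ft_force: [1.2, 0.3, -1.6]
opening: 0.0355
```

Run:
```python
from h import *
s=state(); robot.snapshot("top"); s=state()
plan([.5198,-.227,.14],toolR(5.6,0),15)
```

```text
[0.4491 0.2048 0.0696] [-179.6    0.3   97. ] [ 1.2  0.3 -1.6] 0.0355
[0.4534 0.2065 0.0802] [1.796e+02 1.000e-01 9.700e+01] [3.7 1.9 3.2] 0.0357
[0.0004, -0.0003, 0.1064] [-2.92, 0.09, -0.39]
[0.0004, -0.0003, 0.1064] [-2.9, 0.4, -0.39]
[0.0004, -0.0003, 0.1064] [-2.84, 0.7, -0.39]
[0.0004, -0.0003, 0.1064] [-2.75, 1.0, -0.39]
[0.0004, -0.0003, 0.1064] [-2.63, 1.29, -0.39]
[0.0004, -0.0003, 0.1064] [-2.48, 1.56, -0.39]
[0.0004, -0.0003, 0.1064] [-2.3, 1.81, -0.39]
[0.0004, -0.0003, 0.1064] [-2.09, 2.04, -0.39]
[0.0004, -0.0003, 0.1064] [-1.86, 2.26, -0.39]
[0.0004, -0.0003, 0.1064] [-1.61, 2.44, -0.39]
[0.0004, -0.0003, 0.1064] [-1.34, 2.6, -0.39]
[0.0004, -0.0003, 0.1064] [-1.06, 2.73, -0.39]
[0.0004, -0.0003, 0.1064] [-0.77, 2.82, -0.4]
[0.0004, -0.0003, 0.1064] [-0.46, 2.89, -0.4]
[0.0004, -0.0003, 0.1064] [-0.15, 2.92, -0.4]
```

Request:
apply_moves --dr '[[0,0,0.106],[0,0,0.106],[0,0,0.106],[0,0,0.106],[0,0,0.106]]' --offset '[[-2.9,0.1,-0.4],[-2.9,0.4,-0.4],[-2.84,0.7,-0.4],[-2.75,1.0,-0.4],[-2.63,1.3,-0.4]]' --claw '[255,255,255,255,255]'

```text
time: 35.55
position: [0.4746, 0.0607, 0.0941]
tool_rot: [179.8, 0.0, 66.5]
ft_force: [-0.3, -0.2, -2.3]
opening: 0.0353
```

Request:
apply_moves --dr '[[0,0,0.107],[0,0,0.107],[0,0,0.107],[0,0,0.107],[0,0,0.107]]' --offset '[[-2.5,1.56,-0.4],[-2.3,1.8,-0.4],[-2.1,2.04,-0.4],[-1.86,2.26,-0.4],[-1.6,2.44,-0.4]]' --claw '[255,255,255,255,255]'

```text
time: 36.17
position: [0.4967, -0.084, 0.1144]
tool_rot: [179.8, -0.0, 35.8]
ft_force: [-0.4, 0.4, -2.6]
opening: 0.0356
```

Request:
apply_moves --dr '[[0,0,0.106],[0,0,0.106],[0,0,0.106],[0,0,0.106],[0,0,0.106]]' --offset '[[-1.34,2.6,-0.4],[-1.06,2.73,-0.4],[-0.77,2.8,-0.4],[-0.46,2.9,-0.4],[-0.15,2.9,-0.4]]' --claw '[255,255,255,255,255]'

```text
time: 36.8
position: [0.5188, -0.2282, 0.1346]
tool_rot: [179.9, -0.1, 5.4]
ft_force: [-0.5, 0.2, -1.6]
opening: 0.0359
```

Run:
```python
from h import *
robot.snapshot("top"); state(); p,d=robot.snapshot("scene"); state()
cv2.imwrite("pics/s6.png",cv2.resize(p[140:290,140:340],None,fx=4,fy=4)[:,:,::-1])
plan([.5198,-.227,.08],toolR(5.6,0),3)
```

```text
[ 0.5189 -0.2315  0.135 ] [ 1.797e+02 -1.000e-01  5.100e+00] [-3.  -1.4 -1.7] 0.0357
[ 0.5188 -0.2298  0.1348] [ 1.798e+02 -1.000e-01  5.400e+00] [ 0.1  0.3 -1.8] 0.0358
[0.0011, -0.0007, -0.0012] [0.04, -0.09, 1.83]
[0.0011, -0.0007, -0.0012] [0.04, -0.09, 1.83]
[0.0011, -0.0007, -0.0012] [0.04, -0.09, 1.83]
```

View pics/s6.png

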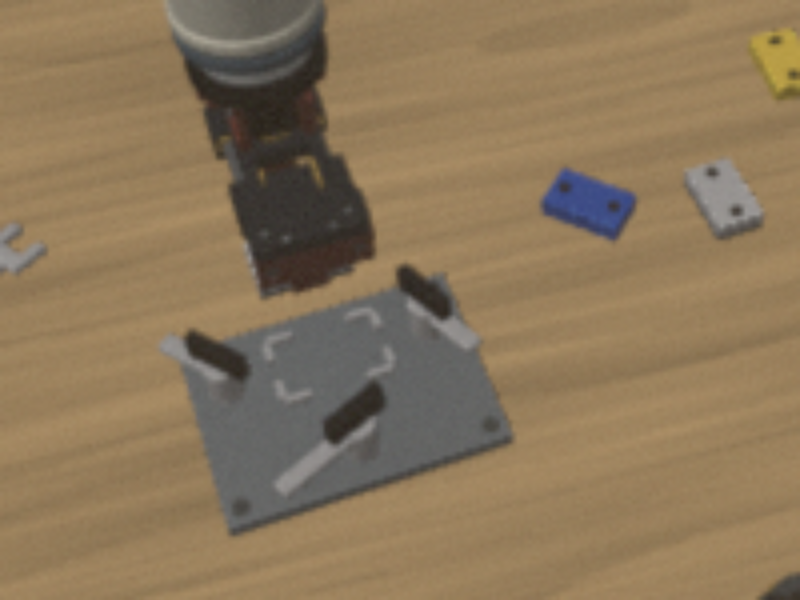

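The picture shows the gripper above the pocket with the plate hidden under it. The opening of 36 mm and the weight reading say it is held. All three knobs are still open. Lowering in stages.

Request:
apply_moves --dr '[[0.003,-0.002,-0.004],[0,0,0],[0,0,0],[0,0,0]]' --offset '[[0.1,-0.2,2.5],[0,0,2.5],[0,0,2.0],[0,0,0]]' --claw '[255,255,255,255]'

```text
time: 37.4
position: [0.5184, -0.2242, 0.0627]
tool_rot: [-179.8, 0.2, 5.9]
ft_force: [0.9, 0.8, -3.1]
opening: 0.0353
```

Run:
```python
from h import *
P=[]
for k in range(3): robot.snapshot("top"); P.append(state()["position"])
plan([.5198,-.227,.0365],toolR(5.6,0),3)
```

```text
[ 0.5193 -0.2247  0.0645] [-1.799e+02  1.000e-01  5.900e+00] [ 0.3  0.1 -1.2] 0.0357
[ 0.5199 -0.2251  0.0657] [-180.    -0.     5.9] [ 0.1  0.7 -1.7] 0.0362
[ 0.5202 -0.2253  0.0664] [ 1.8e+02 -1.0e-01  5.9e+00] [-0. -0. -2.] 0.0357
[0.0, -0.0006, 0.0017] [-0.02, 0.05, 1.0]
[0.0, -0.0006, 0.0017] [-0.02, 0.05, 1.0]
[0.0, -0.0006, 0.0017] [-0.02, 0.05, 1.0]
```

Request:
apply_moves --dr '[[0,0,0.005],[0,0,0],[0,0,0],[0,0,0],[0,0,0]]' --offset '[[-0.05,0.14,0.8],[0,0,0.8],[0,0,0.8],[0,0,0.5],[0,0,0]]' --claw '[255,255,255,255,255]'

```text
time: 38.17
position: [0.5193, -0.2266, 0.0362]
tool_rot: [-180.0, -0.0, 5.6]
ft_force: [-0.6, 0.3, -1.6]
opening: 0.0359
```

Run:
```python
from h import *
for k in range(3): robot.snapshot("top"); state()
```

```text
[ 0.5194 -0.2266  0.0362] [-180.    -0.     5.6] [-0.7 -0.2 -0.4] 0.0354
[ 0.5193 -0.2266  0.0362] [-180.    -0.     5.6] [-0.8  0.  -1. ] 0.0354
[ 0.5193 -0.2266  0.0362] [-180.    -0.     5.6] [-1.1  1.  -1. ] 0.0355
```

Request:
apply_moves --dr '[[0,0,0],[0,0,0],[0,0,0],[0,0,0]]' --offset '[[0,0,0.05],[0,0,0],[0,0,0],[0,0,0]]' --claw '[255,110,110,110]'

```text
time: 38.83
position: [0.5194, -0.2266, 0.0356]
tool_rot: [-180.0, -0.0, 5.6]
ft_force: [-0.2, 0.5, 0.7]
opening: 0.0497
```

Request:
apply_moves --dr '[[0,0,0],[0,0,0],[0,0,0],[0,0,0]]' --offset '[[0,0,-3],[0,0,-5],[-6,0,-4],[-6,0,0]]' --claw '[110,110,110,110]'

```text
time: 39.33
position: [0.4083, -0.2385, 0.154]
tool_rot: [179.8, -0.3, 5.7]
ft_force: [-0.2, -0.8, -0.0]
opening: 0.0501
```

Run:
```python
from h import *
p,d=robot.snapshot("top"); robot.snapshot("top"); state()
p2,d=robot.snapshot("scene")
a=cv2.resize(p[190:265,300:400],None,fx=4,fy=4); b=cv2.resize(p2[200:275,180:280],None,fx=4,fy=4)
cv2.imwrite("pics/s7.png",np.hstack([a,b])[:,:,::-1])
```

```text
[ 0.4041 -0.2379  0.1506] [180.    0.    5.4] [-0.2 -0.9 -0.3] 0.0502
```

View pics/s7.png

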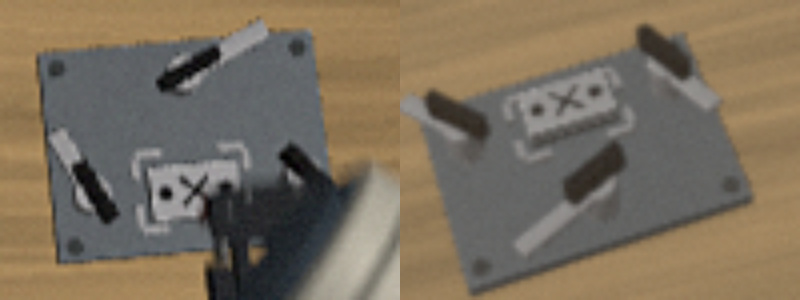

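Left half (top view): the plate lies inside the corner rails, partly hidden by the arm. Right half (scene view): it sits flat, cross up, with play all round. Now the left knob.

Run:
```python
from h import *
plan([.513,-.1577,.13],toolR(120.6,0),12)
```

```text
[0.0001, -0.0001, -0.1675] [0.95, -0.58, 0.17]
[0.0001, -0.0001, -0.1675] [1.03, -0.41, 0.17]
[0.0001, -0.0001, -0.1675] [1.09, -0.24, 0.17]
[0.0001, -0.0001, -0.1675] [1.11, -0.05, 0.17]
[0.0001, -0.0001, -0.1675] [1.1, 0.13, 0.17]
[0.0001, -0.0001, -0.1675] [1.07, 0.32, 0.17]
[0.0001, -0.0001, -0.1675] [1.0, 0.49, 0.17]
[0.0001, -0.0001, -0.1675] [0.9, 0.65, 0.17]
[0.0001, -0.0001, -0.1675] [0.78, 0.79, 0.17]
[0.0001, -0.0001, -0.1675] [0.64, 0.91, 0.17]
[0.0001, -0.0001, -0.1675] [0.48, 1.0, 0.17]
[0.0001, -0.0001, -0.1675] [0.3, 1.07, 0.17]
```

Request:
apply_moves --dr '[[0,0,-0.167],[0,0,-0.168],[0,0,-0.167],[0,0,-0.168]]' --offset '[[0.95,-0.58,0.17],[1.03,-0.4,0.17],[1.1,-0.24,0.17],[1.1,-0.05,0.17]]' --claw '[150,150,150,150]'

```text
time: 39.98
position: [0.4447, -0.2106, 0.1433]
tool_rot: [-180.0, -0.1, 44.3]
ft_force: [0.4, 0.2, -0.4]
opening: 0.0365
```

Request:
apply_moves --dr '[[0,0,-0.167],[0,0,-0.168],[0,0,-0.167],[0,0,-0.168]]' --offset '[[1.1,0.13,0.17],[1.07,0.32,0.17],[1.0,0.5,0.17],[0.9,0.65,0.17]]' --claw '[150,150,150,150]'

```text
time: 40.48
position: [0.4803, -0.1837, 0.1363]
tool_rot: [180.0, -0.1, 82.7]
ft_force: [-0.6, 0.0, -0.4]
opening: 0.036
```

Request:
apply_moves --dr '[[0,0,-0.167],[0,0,-0.168],[0,0,-0.167],[0,0,-0.168],[0,0,0]]' --offset '[[0.78,0.8,0.17],[0.64,0.9,0.17],[0.48,1.0,0.17],[0.3,1.07,0.17],[0,0,0]]' --claw '[150,150,150,150,150]'

```text
time: 41.1
position: [0.5154, -0.1568, 0.1294]
tool_rot: [180.0, -0.1, 120.8]
ft_force: [0.5, 0.2, -0.4]
opening: 0.0364
```

Run:
```python
from h import *
for k in range(2): robot.snapshot("top"); s=state()
print(s["q"].round(1))
plan([.513,-.1577,.060],toolR(120.6,0),3)
```

```text
[ 0.515  -0.1571  0.1295] [ 1.800e+02 -1.000e-01  1.206e+02] [ 0.   0.8 -0.1] 0.0363
[ 0.5148 -0.1573  0.1297] [ 1.800e+02 -1.000e-01  1.206e+02] [0.7 0.2 0.9] 0.0363
[ -20.6   -3.9   91.     0.    92.9 -141.2]
[0.0001, -0.0003, -0.0] [0.02, -0.06, 2.32]
[0.0001, -0.0003, -0.0] [0.02, -0.06, 2.32]
[0.0001, -0.0003, -0.0] [0.02, -0.06, 2.32]
```

Request:
apply_moves --dr '[[0,0,0],[0,0,0],[0,0,0],[0,0,0]]' --offset '[[0.05,-0.15,2.4],[0,0,2.4],[0,0,2.1],[0,0,0]]' --claw '[150,150,150,150]'

```text
time: 41.7
position: [0.5117, -0.1576, 0.0592]
tool_rot: [-179.9, -0.2, 120.6]
ft_force: [-0.2, -0.2, -0.4]
opening: 0.0365
```

Request:
apply_moves --dr '[[0,0,0],[0,0,0],[0,0,0],[0,0,0],[0,0,0]]' --offset '[[0,0,0],[0,0,0],[0,0,0],[0,0,0],[0,0,0]]' --claw '[255,255,255,255,255]' --squeeze 30

```text
time: 42.32
position: [0.5142, -0.1593, 0.0622]
tool_rot: [179.9, 0.2, 120.7]
ft_force: [3.4, -5.3, -0.8]
opening: 0.0099
```

Run:
```python
from h import *
s=state();print(s["wrist_torque"].round(2))
```

```text
[ 0.5142 -0.1593  0.0622] [179.9   0.2 120.7] [ 3.4 -5.3 -0.8] 0.0099
[-0.7  -0.63  0.01]
```

Request:
apply_moves --dr '[[0,0,0.16],[0,0,0.16],[0,0,0.16],[0,0,0.16],[0,0,0.16]]' --offset '[[-0.08,0,0],[0,0,0],[0,0,0],[0,0,0],[0,0,0]]' --claw '[255,255,255,255,255]'

```text
time: 42.95
position: [0.5141, -0.1581, 0.0622]
tool_rot: [179.9, -0.1, 74.6]
ft_force: [1.1, 2.4, 1.4]
opening: 0.0098
```

Request:
apply_moves --dr '[[0,0,0.16],[0,0,0.16],[0,0,0.16],[0,0,0.16],[0,0,0.16]]' --offset '[[0,0,0],[0,0,0],[0,0,0],[0,0,0],[0,0,0]]' --claw '[255,255,255,255,255]'

```text
time: 43.58
position: [0.5149, -0.1571, 0.0622]
tool_rot: [-180.0, -0.3, 28.8]
ft_force: [4.6, 6.0, 0.7]
opening: 0.0096
```

Request:
apply_moves --dr '[[0,0,0.16],[0,0,0.16],[0,0,0]]' --offset '[[0,0,0],[0,0,0],[0,0,0]]' --claw '[255,255,255]'

```text
time: 43.95
position: [0.5154, -0.157, 0.0622]
tool_rot: [-179.9, -0.3, 10.7]
ft_force: [5.9, 6.2, -0.4]
opening: 0.0096
```

Run:
```python
from h import *
s=state();print(s["wrist_torque"].round(2),s["q"].round(1))
```

```text
[ 0.5154 -0.157   0.0622] [-179.9   -0.3   10.7] [ 5.9  6.2 -0.4] 0.0096
[ 0.71 -1.04 -0.01] [-20.7  -2.1  96.3   0.3  85.6 -31.4]
```

Request:
apply_moves --dr '[[0,0,0.09],[0,0,0.05],[0,0,0]]' --offset '[[0,0,0],[0,0,0],[0,0,0]]' --claw '[255,255,255]'

```text
time: 44.32
position: [0.5156, -0.1569, 0.0623]
tool_rot: [-179.9, -0.3, 2.8]
ft_force: [8.0, 5.6, 0.5]
opening: 0.0102
```

Run:
```python
from h import *
for k in range(2): robot.snapshot("top"); s=state();print(s["wrist_torque"].round(2))
```

```text
[ 0.5156 -0.1569  0.0623] [-179.9   -0.3    2.8] [ 7.3  4.5 -0.8] 0.0103
[ 0.83 -1.19  0.63]
[ 0.5156 -0.1569  0.0623] [-179.9   -0.3    2.9] [ 6.6  5.  -0.8] 0.0105
[ 0.73 -1.19  0.57]
```

Torque about z jumped from 0 to 0.6 N m and the bar twisted in the pads at yaw about 3°, against an expected end stop at 5.6°. So it is on its stop. Release and go to the far knob.

Request:
apply_moves --dr '[[0,0,0.02],[0,0,0],[0,0,0],[0,0,0],[0,0,0]]' --offset '[[0,0,0],[0,0,0],[0,0,0],[0,0,-2.5],[0,0,-4]]' --claw '[255,150,150,150,150]'

```text
time: 45.05
position: [0.5121, -0.1584, 0.125]
tool_rot: [-179.9, 0.2, 1.6]
ft_force: [0.1, 0.4, -0.5]
opening: 0.0363
```

Run:
```python
from h import *
for k in range(2): robot.snapshot("top"); state()
s=plan([.5944,-.2197,.125],toolR(34,0),5)
plan([.5944,-.2197,.061],toolR(34,0),3,s)
```

```text
[ 0.5147 -0.1594  0.1327] [179.9  -0.4   1.6] [ 1.1 -0.3  4.1] 0.0364
[ 0.5152 -0.1596  0.1313] [179.9  -0.4   1.6] [0.7 0.2 0.6] 0.036
[0.0009, -0.0014, -0.1133] [1.55, 1.24, 0.14]
[0.0009, -0.0014, -0.1133] [1.4, 1.41, 0.14]
[0.0009, -0.0014, -0.1133] [1.23, 1.56, 0.14]
[0.0009, -0.0014, -0.1133] [1.05, 1.69, 0.13]
[0.0009, -0.0014, -0.1133] [0.85, 1.8, 0.13]
[0.0, 0.0, 0.0] [0.0, -0.0, 2.13]
[0.0, 0.0, 0.0] [0.0, -0.0, 2.13]
[0.0, 0.0, 0.0] [0.0, -0.0, 2.13]
```

Request:
apply_moves --dr '[[0,0,-0.113],[0,0,-0.113],[0,0,-0.113],[0,0,-0.113],[0,0,-0.114]]' --offset '[[1.55,1.24,0.1],[1.4,1.4,0.1],[1.23,1.56,0.1],[1.05,1.7,0.1],[0.85,1.8,0.1]]' --claw '[150,150,150,150,150]'

```text
time: 45.78
position: [0.5926, -0.2191, 0.1198]
tool_rot: [-179.9, 0.0, 34.2]
ft_force: [1.2, -0.2, -0.7]
opening: 0.0365
```

Request:
apply_moves --dr '[[0,0,0],[0,0,0]]' --offset '[[0,0,0],[0,0,0]]' --claw '[150,150]'

```text
time: 46.02
position: [0.5919, -0.2183, 0.1203]
tool_rot: [-179.9, -0.0, 33.9]
ft_force: [0.2, -0.1, 0.3]
opening: 0.0361
```

Run:
```python
from h import *
for k in range(2): robot.snapshot("top"); state()
plan([.5944,-.2197,.061],toolR(34,0),3)
```

```text
[ 0.592  -0.2182  0.1207] [-179.9   -0.    33.9] [-0.4 -0.  -0. ] 0.036
[ 0.5921 -0.2182  0.1209] [-180.    -0.    33.9] [ 0.  -0.4  0.4] 0.0363
[-0.0003, -0.0002, -0.0003] [0.03, 0.09, 2.0]
[-0.0003, -0.0002, -0.0003] [0.03, 0.09, 2.0]
[-0.0003, -0.0002, -0.0003] [0.03, 0.09, 2.0]
```

Request:
apply_moves --dr '[[0,0,0],[0,0,0],[0,0,0],[0,0,0]]' --offset '[[0.1,0.25,2.0],[0,0,2.0],[0,0,1.9],[0,0,0]]' --claw '[150,150,150,150]'

```text
time: 46.62
position: [0.5932, -0.2193, 0.0584]
tool_rot: [-179.7, 0.1, 34.0]
ft_force: [0.5, 0.3, -0.2]
opening: 0.0362
```

Request:
apply_moves --dr '[[0,0,0],[0,0,0],[0,0,0],[0,0,0],[0,0,0]]' --offset '[[0,0,0],[0,0,0],[0,0,0],[0,0,0],[0,0,0]]' --claw '[255,255,255,255,255]'

```text
time: 47.25
position: [0.596, -0.2196, 0.0631]
tool_rot: [179.9, -0.2, 34.0]
ft_force: [5.1, 3.2, 2.1]
opening: 0.0094
```

Run:
```python
from h import *
s=state();print(s["wrist_torque"].round(2))
```

```text
[ 0.596  -0.2196  0.0631] [179.9  -0.2  34. ] [5.1 3.2 2.1] 0.0094
[ 0.43 -0.86 -0.07]
```

Request:
apply_moves --dr '[[0,0,0.16],[0,0,0.16],[0,0,0.16],[0,0,0.16],[0,0,0.16]]' --offset '[[0,0,0],[0,0,0],[0,0,0],[0,0,0],[0,0,0]]' --claw '[255,255,255,255,255]'

```text
time: 47.88
position: [0.5973, -0.2193, 0.0631]
tool_rot: [-179.9, -0.4, -12.1]
ft_force: [10.4, 2.8, -0.5]
opening: 0.01
```

Request:
apply_moves --dr '[[0,0,0.16],[0,0,0.16],[0,0,0.16],[0,0,0.16],[0,0,0.16]]' --offset '[[0,0,0],[0,0,0],[0,0,0],[0,0,0],[0,0,0]]' --claw '[255,255,255,255,255]'

```text
time: 48.5
position: [0.5984, -0.2202, 0.0632]
tool_rot: [-179.6, -0.3, -57.9]
ft_force: [15.8, 0.2, -4.3]
opening: 0.0097
```

Request:
apply_moves --dr '[[0,0,0.16],[0,0,0.16],[0,0,0.12],[0,0,0.08],[0,0,0]]' --offset '[[0,0,0],[0,0,0],[0,0,0],[0,0,0],[0,0,0]]' --claw '[255,255,255,255,255]'

```text
time: 49.12
position: [0.5984, -0.221, 0.0632]
tool_rot: [-179.5, -0.2, -87.4]
ft_force: [15.8, -3.5, -4.4]
opening: 0.0102
```

Run:
```python
from h import *
for k in range(2): robot.snapshot("top"); s=state();print(s["wrist_torque"].round(2))
```

```text
[ 0.5985 -0.221   0.0632] [-179.4   -0.2  -87.4] [15.  -3.  -4.9] 0.0101
[-0.51 -2.59  0.51]
[ 0.5985 -0.221   0.0632] [-179.4   -0.2  -87.4] [15.9 -3.4 -4.2] 0.0101
[-0.53 -2.54  0.53]
```

Request:
apply_moves --dr '[[0,0,0.02],[0,0,0],[0,0,0],[0,0,0],[0,0,0]]' --offset '[[0,0,0],[0,0,0],[0,0,0],[0,0,-2.5],[0,0,-4]]' --claw '[255,150,150,150,150]'

```text
time: 49.85
position: [0.5932, -0.2198, 0.1253]
tool_rot: [179.7, 0.2, -88.6]
ft_force: [1.2, -0.1, 0.3]
opening: 0.0359
```

Run:
```python
from h import *
for k in range(2): p,d=robot.snapshot("scene"); state()
cv2.imwrite("pics/s8.png",cv2.resize(p[180:290,160:300],None,fx=4,fy=4)[:,:,::-1])
plan([.529,-.2967,.125],toolR(-46,0),6)
```

```text
[ 0.5957 -0.2208  0.1336] [-1.797e+02 -1.000e-01 -8.860e+01] [-0.4 -0.6  4.2] 0.0362
[ 0.5963 -0.2211  0.1326] [-179.6   -0.2  -88.6] [0.3 0.8 0.8] 0.0359
[-0.001, -0.0009, -0.124] [1.23, 1.15, 0.12]
[-0.001, -0.0009, -0.124] [1.08, 1.3, 0.12]
[-0.001, -0.0009, -0.124] [0.91, 1.42, 0.12]
[-0.001, -0.0009, -0.124] [0.73, 1.52, 0.12]
[-0.001, -0.0009, -0.124] [0.54, 1.6, 0.12]
[-0.001, -0.0009, -0.124] [0.33, 1.65, 0.13]
```

View pics/s8.png

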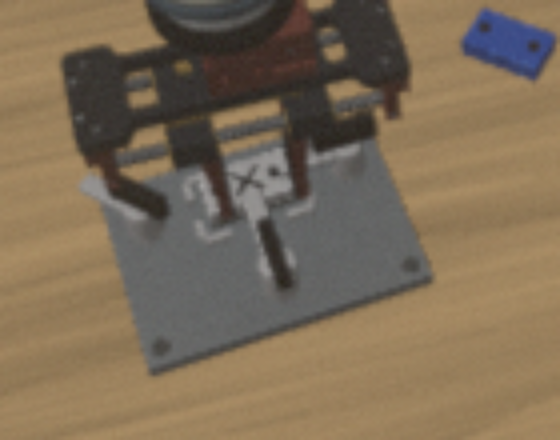

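The picture shows the far arm pointing over the cross plate and the left arm lying across the left end of it. The right knob is still open. Now the right knob.

Request:
apply_moves --dr '[[0,0,-0.124],[0,0,-0.124],[0,0,-0.124],[0,0,-0.124],[0,0,-0.124]]' --offset '[[1.23,1.15,0.1],[1.08,1.3,0.1],[0.9,1.42,0.1],[0.73,1.52,0.1],[0.54,1.6,0.1]]' --claw '[150,150,150,150,150]'

```text
time: 50.58
position: [0.5376, -0.2833, 0.1206]
tool_rot: [180.0, 0.1, -52.9]
ft_force: [-0.0, -0.4, 0.0]
opening: 0.0364
```

Request:
apply_moves --dr '[[0,0,-0.124],[0,0,0],[0,0,0]]' --offset '[[0.33,1.65,0.1],[0,0,0],[0,0,0]]' --claw '[150,150,150]'

```text
time: 50.95
position: [0.5274, -0.2951, 0.1203]
tool_rot: [-180.0, 0.1, -46.1]
ft_force: [0.7, 0.5, -0.3]
opening: 0.0364
```

Run:
```python
from h import *
for k in range(2): robot.snapshot("top"); s=state()
print(s["q"].round(1))
plan([.5285,-.2967,.061],toolR(-46,0),3)
```

```text
[ 0.5276 -0.295   0.1205] [-1.799e+02  1.000e-01 -4.610e+01] [-0.  -0.8  0.4] 0.036
[ 0.5277 -0.295   0.1207] [-179.9    0.   -46. ] [0.5 0.3 0. ] 0.0362
[-32.5   6.5  81.4   0.1  92.1  13.6]
[-0.0003, 0.0003, -0.0002] [0.06, 0.02, 1.99]
[-0.0003, 0.0003, -0.0002] [0.06, 0.02, 1.99]
[-0.0003, 0.0003, -0.0002] [0.06, 0.02, 1.99]
```

Request:
apply_moves --dr '[[0,0,0],[0,0,0],[0,0,0],[0,0,0]]' --offset '[[0.17,0.06,2.0],[0,0,2.0],[0,0,1.9],[0,0,0]]' --claw '[150,150,150,150]'

```text
time: 51.55
position: [0.5268, -0.2961, 0.0585]
tool_rot: [180.0, 0.3, -46.0]
ft_force: [0.1, 0.0, 0.2]
opening: 0.0358
```

Request:
apply_moves --dr '[[0,0,0],[0,0,0],[0,0,0],[0,0,0],[0,0,0]]' --offset '[[0,0,0],[0,0,0],[0,0,0],[0,0,0],[0,0,0]]' --claw '[255,255,255,255,255]'

```text
time: 52.18
position: [0.529, -0.2978, 0.0629]
tool_rot: [-179.9, -0.1, -46.0]
ft_force: [3.1, -3.7, 1.5]
opening: 0.0099
```

Request:
apply_moves --dr '[[0,0,0.16],[0,0,0.16],[0,0,0.16],[0,0,0.16],[0,0,0.16]]' --offset '[[0,0,0],[0,0,0],[0,0,0],[0,0,0],[0,0,0]]' --claw '[255,255,255,255,255]'

```text
time: 52.8
position: [0.529, -0.2979, 0.0629]
tool_rot: [-179.8, -0.1, -92.1]
ft_force: [4.0, -4.4, 2.1]
opening: 0.0096
```

Request:
apply_moves --dr '[[0,0,0.16],[0,0,0.16],[0,0,0.16],[0,0,0.16],[0,0,0.16]]' --offset '[[0,0,0],[0,0,0],[0,0,0],[0,0,0],[0,0,0]]' --claw '[255,255,255,255,255]'

```text
time: 53.42
position: [0.529, -0.2979, 0.0629]
tool_rot: [-179.8, 0.1, -138.0]
ft_force: [2.9, -3.8, 1.5]
opening: 0.0097
```

Request:
apply_moves --dr '[[0,0,0.16],[0,0,0.16],[0,0,0.16],[0,0,0.15],[0,0,0.07]]' --offset '[[0,0,0],[0,0,0],[0,0,0],[0,0,0],[0,0,0]]' --claw '[255,255,255,255,255]'

```text
time: 54.05
position: [0.529, -0.2979, 0.0629]
tool_rot: [-179.9, 0.1, -177.9]
ft_force: [2.2, -4.1, 1.5]
opening: 0.0105
```

Run:
```python
from h import *
for k in range(2): robot.snapshot("top"); s=state();print(s["wrist_torque"].round(2),s["q"].round(1))
```

```text
[ 0.5289 -0.2979  0.0629] [-1.799e+02  1.000e-01 -1.780e+02] [ 3.  -4.3  3.1] 0.0102
[-0.62 -0.55  0.61] [-32.6   8.3  85.3   0.   86.2 145.4]
[ 0.529  -0.2979  0.063 ] [-1.799e+02  1.000e-01 -1.777e+02] [ 3.4 -4.3  1.8] 0.0099
[-0.62 -0.58  0.61] [-32.6   8.3  85.3   0.   86.2 145.1]
```

On its stop (0.6 N m). Release, rise and move clear for the final check.

Request:
apply_moves --dr '[[0,0,0.01],[0,0,0],[0,0,0],[0,0,0],[0,0,0]]' --offset '[[0,0,0],[0,0,0],[0,0,0],[0,0,-2.5],[0,0,-5]]' --claw '[255,150,150,150,150]'

```text
time: 54.78
position: [0.5264, -0.2959, 0.1339]
tool_rot: [179.7, -0.4, -178.3]
ft_force: [1.6, -0.3, 0.1]
opening: 0.036
```

Request:
apply_moves --dr '[[0,0,-0.1],[0,0,-0.1],[0,0,-0.1],[0,0,-0.1],[0,0,-0.1]]' --offset '[[3,3,-3],[3,4,-2],[3,4,0],[3,4,0],[2,4,0]]' --claw '[150,150,150,150,150]'

```text
time: 55.4
position: [0.3462, -0.1427, 0.1865]
tool_rot: [179.9, 0.0, -149.5]
ft_force: [-0.0, 0.0, 0.8]
opening: 0.0359
```

Run:
```python
from h import *
state(); p=plates(); state(); p2,d=robot.snapshot("scene")
hsv=cv2.cvtColor(p,cv2.COLOR_RGB2HSV); roi=np.zeros(p.shape[:2],bool); roi[190:262,305:395]=1
for r in rect("top",(hsv[...,2]<45)&roi,.062,20,900): print("bar",*r)
a=cv2.resize(p[190:265,300:400],None,fx=4,fy=4); b=cv2.resize(p2[200:275,180:280],None,fx=4,fy=4)
cv2.imwrite("pics/s9.png",np.vstack([np.hstack([a,b]),cv2.resize(p2[100:250,200:480],(800,429))[:300]])[:,:,::-1])
```

```text
[ 0.3462 -0.1427  0.1865] [ 179.9    0.  -149.5] [-0.   0.   0.8] 0.0359
dark [296. 325.] 299.5 -81.5 87.9 30.9 0.0
bright [231. 249.] 486.5 84.6 61.0 36.9 6.7
bright [145. 249.] 483.7 316.4 61.1 38.1 20.6
[ 0.3437 -0.1405  0.187 ] [ 179.8    0.  -149.2] [ 2.9 -0.8  1.8] 0.0361
bar [323. 237.] 513.1 -157.3 42.3 8.0 97.5
bar [377. 233.] 525.9 -295.3 44.3 8.4 95.6
bar [347. 207.] 593.5 -219.4 42.4 11.5 4.3
```

View pics/s9.png

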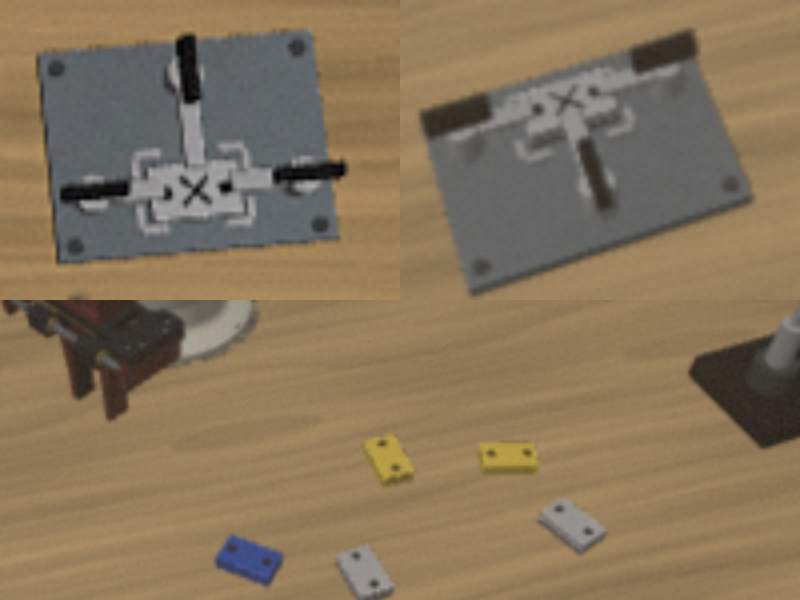

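```bash
python3 -c "
from cell import robot
print(robot.close_job(), robot.sense()['time'])"
```

```text
the job is handed in; nothing more can be done
the job is handed in; nothing more can be done
```

I turned over all three jaw plates on the bench. The two plain ones lie flat with the bright face up. The cross plate lies flat in the pocket, cross up. I then turned the knobs clockwise to their stops in the order left, far, right, and handed the job in at about 55 s with the arm clear.

**Knobs:** at the end of each turn the wrist torque rose to 0.5–0.6 N m, against about 0.1 N m to turn the knob, so each was on its stop. In the last picture all three arms point over the plate.

**Bar angles:** the pictures put the bars at 97.5° (left), 4.3° (far) and 95.6° (right). The expected values were 95.6°, 5.6° and 95.6°. I took the left knob's 2° difference as image noise because the torque showed it on its stop.

**Plates:** the first plain plate was found about 3 cm from where I laid it. The arm was not near it, so this was probably the announced knock. It is still flat and bright side up. I noticed no slip of the grip.

**Bystanders:** the cutters and the wrench were never approached, but the last pictures did not include them.

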